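Lift a rinsed blood-grouping tile out of the tray and lean it on the drying stand

TASK

The white blood-grouping tile has been rinsed and must not be touched with the fingers: pick up the plate lifter, slide its blade under the tile between the two bars of the tray, and lift the tile off on the lifter. Lean the tile on the drying stand without dropping it, centred on its two rods, long edge down against both turned-up lips and wells facing up, then lay the lifter flat on the bench and let go of it. Leave the other things where they stand.

Things in the scene. Friction and masses are not known exactly. Their poses are not given: they have to be found in the camera images.
- tile: The tile: flat white acrylic plate with 20 shallow wells on top, 110 mm (its x) x 140 mm (its y) x 6 mm thick, about 0.14 kg. Origin: centre of its underside; z up through the wells. It starts level across the tray's two bars, its x along the bars within 0.06 rad, within 20 mm of the tray's middle. Its two long edges are alike: either may go down.
- tray: White enamel tray with a black rim, fixed, 180 mm (its x) x 200 mm (its y), rim 30 mm high. Origin: centre of its underside on the bench; x points away from the robot. Two steel bars (8 mm rods along its x, at y = -48 and +48 mm, 168 mm long) bridge it, tops 50 mm above the bench; the tile lies across them.
- tray_gap (a point): Middle of the gap under the tile, 40 mm above the bench over the tray's origin: between the bars the gap is 88 mm wide and reaches from the rim (30 mm high) to the tile's underside (50 mm high), open along the tray's x at both ends.
- lifter: Plate lifter, 0.18 kg. Steel blade 90 (its x) x 60 x 2.5 mm, turned up 14 mm high across its rear end, the heel (x = -45 mm). A 20 mm wide neck slants up from the heel to a black handle: x = -140 to -60, 22 wide (y), z = 32 to 58 mm. Origin: centre of blade's underside; x to the blade's front edge. Lies flat on its blade by its own balance, handle in the air, x away from the robot.
- lifter_grip (a point): Point in the handle to grip, at (-85, 0, 45) mm in the lifter's frame; fingers close across the handle's 22 mm width (its y). A firm grip (50 N or more) keeps the loaded lifter from turning in the fingers.
- stand: Drying stand, fixed: two bent 8 mm steel rods at y = -48 and +48 mm, joined only by bars on the bench (8 mm high, at x = -60 and +60 mm): open between the rods (88 mm) for a blade. Origin: on the bench under its middle. The rods slope up along its +x (away and to the robot's right) at 0.66 rad, axis from (x, z) = (-45, 80) to (34, 141) mm, rear legs to (60, 4), front legs to (-60, 4).
- stand_lips (a point): Midway between the lower ends of the two sloping rods, at (-45, 0, 80) mm in the stand's frame, on the line of their axes. There each rod turns up at right angles to the slope as a lip, 16 mm long with its round end, 8 mm thick, which stops the tile's lower edge. The tile slides down the slope to the lips by itself, and on a blade so tilted to the heel (friction 0.48 to 0.63).
- stand_rest (a point): Where the tile's origin (centre of its underside) lies when the tile leans on both rods with a long edge against the lips; at (-1, 0, 119) mm in the stand's frame, axes those of the stand.
- rack: Bystander: white tube rack with capped sample tubes, about 56 x 196 mm, 106 mm high. Origin: centre of its underside.
- bottle: Bystander: white reagent bottle, 60 mm diameter, 130 mm high. Origin: centre of its underside.
- tips: Bystander: pipette tip box, white with a yellow top, 120 x 85 x 60 mm. Origin: centre of its underside.
- beaker: Bystander: glass beaker, 70 mm diameter, 85 mm high. Origin: centre of its underside.
Not all that is in view belongs to the job. What is shaped like the lifter but turquoise is not meant.

How it is judged (in metres and radians):
On the way:
1. the tile rides on the lifter, off the tray's bars, its underside at least 75 mm above the bench (25 mm above the bars) (contact force between lifter and tile above 0.5 N and contact force between tile and tray below 0.05 N and height (world z) of tile above 0.075 m), for 0.2 s.
At the end, for the whole second after the job is handed in: Tile leans on stand, long edge at the lips: origin within -6..14 mm in x, 20 in y, -6..12 in z of stand_rest; wells up, tilt 0.58-0.74 rad, y axes within 0.15 rad; at rest, carried by the stand. Lifter flat on the bench (tilt < 0.1 rad, origin < 6 mm high), at rest, off the tile (x of tile in the frame of stand_rest between -0.006 and 0.014 m and y of tile in the frame of stand_rest between -0.02 and 0.02 m and z of tile in the frame of stand_rest between -0.006 and 0.012 m and angle between tile's own z axis and vertical between 0.58 and 0.74 rad and angle between the y axis of tile and the y axis of stand, either way round below 0.15 rad and linear speed of each of tile, lifter below 0.02 m/s and contact force between tile and stand above 0.3 N and contact force between tile and lifter below 0.05 N and angle between lifter's own z axis and vertical below 0.1 rad and height (world z) of lifter between -0.005 and 0.006 m); the robot touches nothing.
It fails at once if the gripper or arm touches the tile (contact force between any of the fingers, the arm and tile above 0.5 N).
It fails at once if the tile is dropped or flung (moves faster than 0.8 m/s) (linear speed of tile above 0.8 m/s).
It fails at once if a bystander (rack, bottle, tip box or beaker) is moved more than 20 mm (distance of any of rack, bottle, tips, beaker from where it was at the start of the episode above 0.02 m).
It also fails if it takes over 72 s, if anything falls off the work surface, if the arm or the gripper's body presses on something with over 40 N, if the wrist force passes 120 N, or if a joint passes its speed limit or range.

ROBOT

A 7-joint arm with a two-finger parallel gripper is mounted at the origin on the work surface. World frame = base frame: x ahead of the robot, y to its left, z up, the work surface at z = 0. Lengths are in mm, angles in rad, forces in N, time in s.
With the tool pointing down it reaches from about 350 to 900 mm from the base axis. Payload 19.9 kg.
Tool frame: the origin (TCP) lies between the finger pads; the fingertips stand 8 mm ahead of it and the grasp point (between the pads) lies 11 mm behind it; z points along the fingers, y is the line along which they close (so a half turn about z gives the same grasp; the last joint's range is limited). The gripper opens to 94 mm and grips with 3 to 60 N. Pads are 16 mm wide; open, the fingers measure 119 mm over their backs; the gripper's body (75 mm by 177 mm) begins 78 mm behind the grasp point.
Start: joints at [-1.228, 0.417, -0.01, 1.614, 0.005, 1.111, -0.053], TCP at [234.597, 579.279, 213.425] pointing down, gripper open.
Joint ranges: [-2.81, 2.81], [-0.39, 2.02], [-1.27, 1.25], [0.06, 2.57], [-1.19, 4.33], [0.19, 2], [-2.82, 2.82]. Speed limits (rad/s): [1.89, 1.89, 2.39, 2.39, 3.01, 3.01, 3.01].

INTERFACE

Orientations are given as [roll, pitch, yaw] about the fixed x, y, z axes, in that order (R = Rz(yaw) Ry(pitch) Rx(roll)).
In Python, from bench import * gives the robot as it stands. The module is installed in compiled form; this text tells all that it offers.
- The arm moves only by the tool apply_moves, never from a script. Its argument "deltas" is a list of rows, each a list of 5 numbers: the finger opening in m, from 0 to 0.094, then the shift along the tool's x, y, z in m, then the turn about the tool's z in degrees. In form: [[grip, x, y, z, spin], ...]. A call has 1 to 8 rows; each row is the pose to reach, as a shift and turn from the pose commanded when the call began, along the tool's axes at that moment; what a row does not reach only later rows make up. A row lasts 1/12 s, in which the tool goes at most 41.7 mm and 7.16 degrees, less where a joint would pass 70% of its speed; a pose out of reach is approached as far as the arm can. A call with a gripper value outside its range is refused whole. The fingers move at their own pace and stop on an object; "grip_force" is the grip in N (left out, the last holds). Time passes only in rows, so rows that repeat a pose let the fingers close. It gives the time, the measured TCP pose, the force, the opening and the grip force at its end, in the units of the state.
- get_obs(): the state, without advancing time (a new reading comes with each control period).
- capture(name): name is "scene" or "top"; returns the picture (400x640x3 uint8, red, green, blue); there is no depth.
- camera_params(name): a dict with "mtx" (3x3 intrinsics, pixels), "dist" ([k1, k2, p1, p2, k3] as OpenCV has them; the pictures are not rectified), "R" (3x3) and "t" (3): a world point X has camera coordinates R X + t. Camera axes: x right, y down, z forward; pixel columns grow to the right and rows downward; lengths in mm; the calibration is good to about 2 mm. A picture is of the moment at which its call begins. camera_params takes no time and is no camera call.
- hand_in(): hands the job in; it is judged then, once.
The state is a dict: "time": time; "joints": joint angles; "dq": joint speeds; "joint_torque": joint torques, N m; "position": TCP position; "tcp_rot": TCP orientation; "force": force on the tool from outside, world axes, zero at the start; "ft_torque": the same for the moment, N m; "grip_width": finger opening in mm; "gripper_force": force on a finger pad.
Only numpy, scipy, OpenCV 4.12 (cv2) and the standard library are available. Lean on these libraries where they do the work, as an engineer would, in place of code of your own. Each camera call takes 0.05 s, during which the arm holds its last target. There are 200 camera calls.

## Working session

There is one attempt and no reset: what is moved stays moved. The work goes in short steps, Python scripts to look and compute and a tool call to move; the robot and the scene stay as the last step left them, time stands still between calls to the robot, and variables do not carry over. Pictures are saved under pics/ and viewed, at most 10 in all, crops included, and the job is handed in when it is done.

Besides the shell and the picture viewer there is one more tool, called after "Emit:" as a command line: name --pt "numbers of a row" for each row, then --argument value for the rest. apply_moves: Moves the arm, as the interface text tells. Its arguments: {"type":"object","properties":{"deltas":{"type":"array","items":{"type":"array","items":{"type":"number"}}},"grip_force":{"type":"number"}},"required":["deltas"]}

```bash
mkdir -p pics
python3 - <<'E'
from bench import *
import cv2
for n in("scene","top"):
    p=camera_params(n); print(n,p["mtx"].round(1).tolist(),p["R"].round(3).tolist(),p["t"].round(0),p["dist"])
    cv2.imwrite(f"pics/{n}0.png",capture(n)[:,:,::-1])
o=get_obs();print(o["position"],o["tcp_rot"],o["force"],o["time"])
E
```

```text
scene [[518.2, 0.0, 313.1], [0.0, 518.2, 193.2], [0.0, 0.0, 1.0]] [[-0.316, 0.949, -0.015], [0.814, 0.264, -0.517], [-0.487, -0.176, -0.856]] [ 205. -424. 2149.] [-0.09852619  0.          0.          0.          0.        ]
top [[398.4, 0.0, 319.6], [0.0, 398.4, 208.4], [0.0, 0.0, 1.0]] [[-0.021, -1.0, -0.013], [-0.987, 0.023, -0.16], [0.161, 0.009, -0.987]] [  -6.  605. 1611.] [-0.04511954  0.          0.          0.          0.        ]
[234.47685592 579.02092798 212.92057842] [-3.14057156e+00  4.65202597e-05  2.75681153e+00] [-0.80156451 -0.38360247 -0.10089909] 0.1
```

View pics/scene0.png

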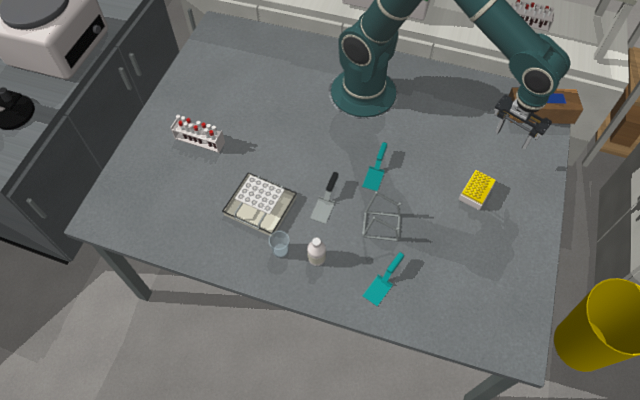

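View pics/top0.png

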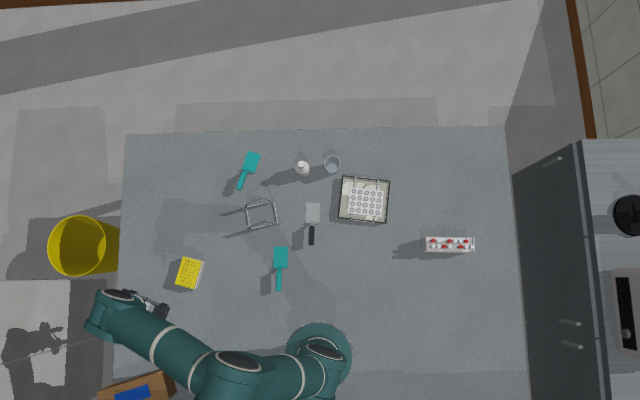

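Lifter candidates: grey blade with black handle at scene (327,195) / top (312,225), turquoise at scene (376,168) / top (280,265), turquoise at scene (385,280) / top (247,170). I choose the grey and black one, and check it in a close crop.

```bash
cat > h.py <<'E'
from bench import *
import numpy as np, cv2
from scipy.optimize import least_squares
P={n:camera_params(n) for n in("scene","top")}
def ray(n,px):
    p=P[n]; u=cv2.undistortPoints(np.array(px,float).reshape(-1,1,2),p["mtx"],p["dist"]).reshape(-1,2)
    d=np.c_[u,np.ones(len(u))]@p["R"]; return -p["R"].T@p["t"],d
def cast(n,px,z):
    c,d=ray(n,px); return c+d*((z-c[2])/d[:,2])[:,None]
def proj(n,X):
    p=P[n]; return cv2.projectPoints(np.array(X,float).reshape(-1,3),cv2.Rodrigues(p["R"])[0],p["t"],p["mtx"],p["dist"])[0].reshape(-1,2)
E
python3 - <<'E'
import cv2,numpy as np
s=cv2.imread("pics/scene0.png");t=cv2.imread("pics/top0.png")
a=cv2.resize(t[160:260,235:395],(800,500),interpolation=cv2.INTER_CUBIC)
b=cv2.resize(s[160:260,220:420],(800,400),interpolation=cv2.INTER_CUBIC)
cv2.imwrite("pics/ct.png",a);cv2.imwrite("pics/cs.png",b)
E
```

```text
(no output)
```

View pics/ct.png

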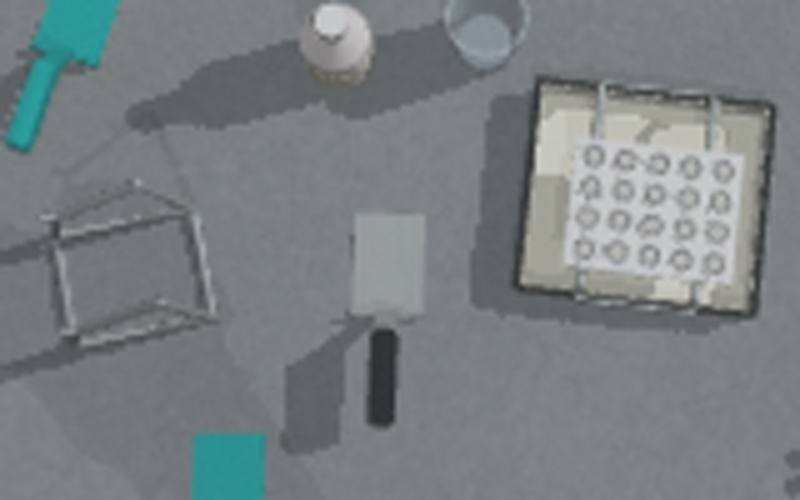

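View pics/cs.png

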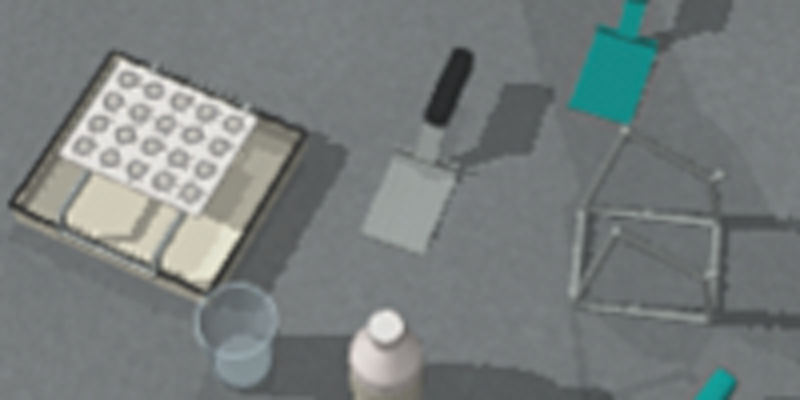

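The crop confirms the lifter: black handle at crop (382,378) and steel blade at (388,265). The tile is on the tray at (655,210) and the stand at about (135,265). To settle the stand's orientation, I'll project its known points under a few yaw hypotheses.

Run:
```python
from h import *
S=cv2.imread("pics/scene0.png");T=cv2.imread("pics/top0.png")
def C(x,y): return [235+x/5-.4,160+y/5-.4]
f=cast("top",[C(75,338),C(213,318),C(190,213),C(50,232)],4); print(f.round(0))
print([np.linalg.norm(f[i]-f[(i+1)%4]).round() for i in range(4)])
c=f.mean(0)
out=[]
for name,im,(x0,y0,w,h) in(("top",T,(235,190,60,50)),("scene",S,(355,185,60,65))):
  row=[]
  for k in range(2):
    cr=cv2.resize(im[y0:y0+h,x0:x0+w],None,fx=6.5,fy=4.6 if h>50 else 5.5); 
    if 1:
      yaw=np.arctan2(*(f[1]-f[0])[1::-1])+(0,np.pi/2)[k]
      R=np.array([[np.cos(yaw),-np.sin(yaw)],[np.sin(yaw),np.cos(yaw)]])
      for y,col in((-48,(0,0,255)),(48,(255,0,0))):
        X=[np.r_[c[:2]+R@[a,y],z] for a,z in((-60,4),(-45,80),(34,141),(60,4))]
        q=(proj(name,X)-[x0-.5,y0-.5])*[cr.shape[1]/w,cr.shape[0]/h]
        cv2.polylines(cr,[q.astype(int)],False,col,1)
    row.append(cr)
  out.append(np.hstack(row))
cv2.imwrite("pics/hyp.png",np.vstack(out)); print(np.vstack(out).shape,yaw)
```

```text
[[537. 281.   4.]
 [552. 163.   4.]
 [643. 182.   4.]
 [630. 303.   4.]]
[np.float64(119.0), np.float64(93.0), np.float64(122.0), np.float64(95.0)]
(574, 780, 3) 0.12252044589215139
```

View pics/hyp.png

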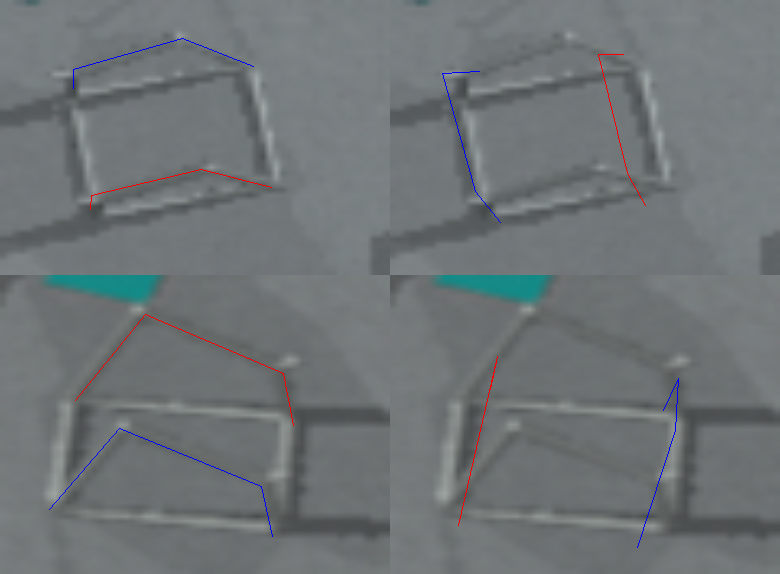

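The left hypothesis matches in both views (yaw about -1.45, the slope rising to the robot's right). Now I'll measure everything.

Run:
```python
from h import *
def hp(name,x,y): return [x/6.5+234.5,y/5.5+189.5] if name=="top" else [x/6.5+354.5,(y-275)/(574-275)*65+184.5]
M={"bp":(34,48,143),"bm":(34,-48,143),"rp":(60,48,4),"rm":(60,-48,4),"fp":(-60,48,4),"fm":(-60,-48,4),"lp":(-54,48,91),"lm":(-54,-48,91)}
O={"top":{"bp":(182,37),"bm":(210,167),"rp":(253,68),"rm":(276,186),"fp":(75,100),"fm":(94,206),"lp":(60,75)},
"scene":{"bp":(122,425),"bm":(138,310),"rp":(53,500),"rm":(68,403),"fp":(275,527),"fm":(290,412),"lp":(278,475),"lm":(290,360)}}
def res(p):
    c,s=np.cos(p[2]),np.sin(p[2]); r=[]
    for n in O:
        for k in O[n]:
            a,b,z=M[k]; r.append(proj(n,[p[0]+c*a-s*b,p[1]+s*a+c*b,z])[0]-hp(n,*O[n][k]))
    return np.ravel(r)
f=least_squares(res,[590,232,-1.45],loss="soft_l1"); print("stand",f.x.round(3),res(f.x).reshape(-1,2).round(1).tolist())
I={n:cv2.imread(f"pics/{n}0.png").astype(int) for n in P}
def blob(n,m,near):
    k,l,st,ce=cv2.connectedComponentsWithStats(m.astype(np.uint8),connectivity=8)
    i=1+np.argmin(np.hypot(*(ce[1:]-near).T)+1e3*(st[1:,4]<15)); ys,xs=np.where(l==i); return np.c_[xs,ys].astype(float),ce[i]
# handle
cs={}
for n,near in(("top",(311,236)),("scene",(332,183))):
    px,c=blob(n,I[n].max(2)<62,near); cs[n]=c; 
    w=cast(n,px,47); d=np.linalg.svd(w-w.mean(0),full_matrices=False)[2][0]; print(n,"handle",len(px),c,w.mean(0).round(1),"yaw",np.arctan2(d[1],d[0])%np.pi,"len",np.ptp(w@d).round(),cast(n,[c],45).round(1))
A,b=[],[]
for n in cs:
    c,d=ray(n,[cs[n]]); d=d[0]/np.linalg.norm(d); K=np.eye(3)-np.outer(d,d); A.append(K);b.append(K@c)
print("handle tri",np.linalg.solve(sum(A),sum(b)).round(1))
# blade, tile
for n,bn,tn in(("top",(312,213),(366,202)),("scene",(322,211),(262,193))):
    im=I[n]; g=im.min(2)
    x0,y0=bn; print(n,"px blade",im[y0,x0],"bench",im[y0,x0-12],"tile nb",im[tn[1]-1:tn[1]+2,tn[0]].tolist())
    px,c=blob(n,(g>135)&(im.max(2)-g<25),bn); w=cast(n,px,2.5); print(n,"blade",len(px),c.round(1),cv2.minAreaRect(w[:,:2].astype(np.float32)))
    px,c=blob(n,(g>188)&(im.max(2)-g<14),tn)
    w=cast(n,px,56); r=cv2.minAreaRect(w[:,:2].astype(np.float32)); print(n,"tile",len(px),r,cv2.boxPoints(r).round().tolist())
    m=(im.max(2)<75).astype(np.uint8); 
    px,c=blob(n,m,tn); w=cast(n,px,30); print(n,"rim",len(px),cv2.minAreaRect(w[:,:2].astype(np.float32)))
```

```text
stand [587.55  229.662  -1.398] [[-0.0, 0.6], [-0.1, 0.6], [-0.0, -0.1], [0.4, 0.2], [-0.0, -0.6], [0.7, 2.0], [-0.4, 0.2], [-0.2, 0.1], [-0.1, 0.0], [-0.5, 1.9], [-0.1, -0.8], [-0.2, 0.4], [-0.7, 1.3], [0.8, -0.1], [0.8, 0.1]]
top handle 88 [311.06818182 235.04545455] [494.1  18.1  47. ] yaw 3.091937904765824 len 75.0 [[494.2  18.1  45. ]]
scene handle 109 [332.04587156 181.22018349] [490.7  19.9  47. ] yaw 3.1052055243342944 len 81.0 [[489.6  19.5  45. ]]
handle tri [493.3  19.2  50.5]
top px blade [155 157 149] bench [128 125 119] tile nb [[200, 199, 197], [197, 195, 193], [150, 148, 146]]
top blade 277 [312.4 212.3] ((597.1409301757812, 13.68603515625), (59.80430221557617, 86.59632873535156), 88.79180908203125)
top tile 377 ((623.7290649414062, -209.05413818359375), (139.7544708251953, 119.44047546386719), 81.71906280517578) [[555.0, -270.0], [673.0, -287.0], [693.0, -149.0], [575.0, -131.0]]
top rim 50 ((657.2357177734375, -105.45907592773438), (8.708412170410156, 177.53469848632812), 83.6101303100586)
scene px blade [158 161 154] bench [124 122 118] tile nb [[160, 162, 163], [187, 190, 192], [222, 226, 227]]
scene blade 346 [321.5 210.7] ((593.797607421875, 13.564834594726562), (60.127899169921875, 85.42657470703125), 86.62899780273438)
scene tile 597 ((625.373291015625, -208.28765869140625), (138.5165252685547, 109.79053497314453), 81.85334777832031) [[561.0, -269.0], [670.0, -285.0], [690.0, -148.0], [581.0, -132.0]]
scene rim 64 ((645.997802734375, -104.37652587890625), (178.5057830810547, 44.793453216552734), 6.2552361488342285)
```

Run:
```python
from h import *
def C(x,y): return [235+x/5-.4,160+y/5-.4]
r=cast("top",[C(518,290),C(540,78),C(775,103),C(757,313)],30); print("tray",r.mean(0).round(),np.arctan2(*(r[1]-r[0])[1::-1]),np.arctan2(*(r[2]-r[3])[1::-1]))
def D(x,y): return [220+x/4-.4,160+y/4-.4]
r=cast("scene",[D(112,53),D(305,130),D(207,292),D(13,205)],30); print("tray s",r.mean(0).round(),[ (r[i]-r[(i+1)%4]).round() for i in range(4)])
print("tips",cast("top",[[179,258],[202,258],[200,290],[177,288]],60).round().tolist())
print("bottle",cast("top",[C(330,20)],130),"beaker",cast("top",[C(485,45)],10))
print("turq", cast("top",[[274,246],[287,247],[280,290]],20).round().tolist(), cast("top",[C(20,140)],30).round())
x,y,a=587.5,229.7,-1.398
c,s=np.cos(a),np.sin(a); out=[]
for n,(x0,y0,w,h) in(("top",(238,188,48,46)),("scene",(357,187,52,55))):
    im=cv2.imread(f"pics/{n}0.png")[y0:y0+h,x0:x0+w]; k=8; k=12 if n=="top" else 10
    im=cv2.resize(im,None,fx=8,fy=10,interpolation=cv2.INTER_CUBIC)
    for q in [(-60,4),(-45,80),(-54.8,92.6),(34,141),(60,4)]:
        for b,col in((48,(0,0,255)),(-48,(0,255,255))):
            u=(proj(n,[x+c*q[0]-s*b,y+s*q[0]+c*b,q[1]])[0]-[x0-.5,y0-.5])*[8,10]; cv2.circle(im,tuple(u.astype(int)),2,col,-1)
    out.append(cv2.copyMakeBorder(im,0,560-im.shape[0],0,0,cv2.BORDER_CONSTANT))
cv2.imwrite("pics/st.png",np.hstack(out))
```

```text
tray [ 645. -208.   30.] -0.13130262464631767 -0.13299129758483622
tray s [ 642. -204.   30.] [array([ -24., -197.,    0.]), array([-180.,   26.,    0.]), array([ 27., 194.,   0.]), array([176., -23.,   0.])]
tips [[410.0, 561.0, 60.0], [408.0, 465.0, 60.0], [280.0, 471.0, 60.0], [289.0, 565.0, 60.0]]
bottle [[776.05920679  52.52939806 130.        ]] beaker [[784.09781372 -74.89373631  10.        ]]
turq [[454.0, 175.0, 20.0], [449.0, 120.0, 20.0], [273.0, 151.0, 20.0]] [[705. 324.  30.]]
```

View pics/st.png

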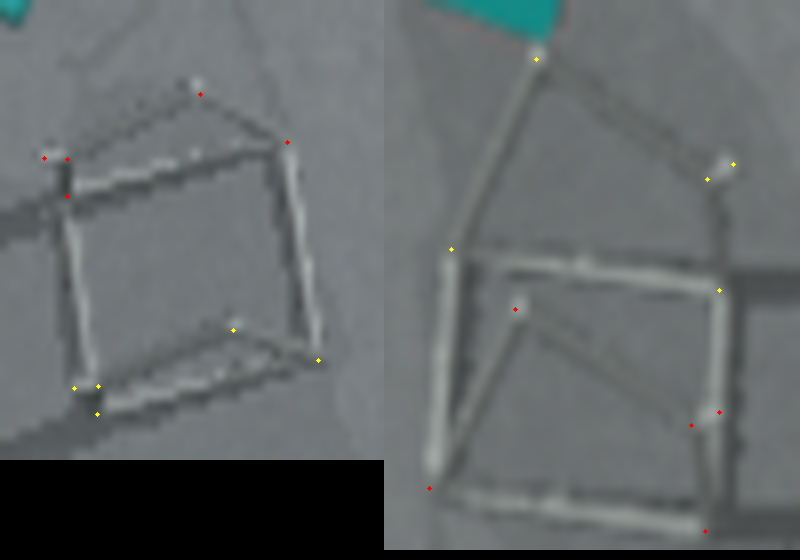

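Stand pose confirmed within about 2 mm: (587.5, 229.7), yaw -1.398. Moving over the lifter.

```bash
cat >> h.py <<'E'
from scipy.spatial.transform import Rotation as Ro
def go(*T):
    "T: (grip-point x,y,z, lifter yaw) -> tool deltas m,deg"
    o=get_obs(); R=Ro.from_euler("xyz",o["tcp_rot"]).as_matrix()
    g=o["position"]-11*R[:,2]
    print("t",round(o["time"],2),"grip pt",g.round(1),"rot",o["tcp_rot"].round(3),"F",o["force"].round(1),"w",round(o["grip_width"],1),"j7",o["joints"][6].round(2))
    for x,y,z,a in T:
        d=R.T@(np.array([x,y,z])-g)/1e3
        w=(a+np.pi)-o["tcp_rot"][2]; w=(w+np.pi)%(2*np.pi)-np.pi
        print(d.round(4),"spin",np.degrees(-w).round(2))
E
python3 -c "
from h import *
go((508.5,17.8,220,-.045),(508.5,17.8,45,-.045))"
```

```text
t 0.1 grip pt [234.5 579.  223.9] rot [-3.141  0.     2.757] F [-0.8 -0.4 -0.1] w 93.9 j7 -0.05
[-0.4646 -0.4173  0.0044] spin -19.47
[-0.4646 -0.4172  0.1794] spin -19.47
```

Emit:
apply_moves --pt "0.06 -0.4646 -0.4172 0.004 -19.5" --pt "0.06 -0.4646 -0.4172 0.004 -19.5" --pt "0.06 -0.4646 -0.4172 0.004 -19.5" --pt "0.06 -0.4646 -0.4172 0.004 -19.5" --pt "0.06 -0.4646 -0.4172 0.004 -19.5" --pt "0.06 -0.4646 -0.4172 0.004 -19.5" --pt "0.06 -0.4646 -0.4172 0.004 -19.5" --pt "0.06 -0.4646 -0.4172 0.004 -19.5"

```text
time: 0.77
position: [381.1, 277.9, 211.3]
tcp_rot: [3.142, -0.0, 3.097]
force: [1.2, 0.3, 0.0]
grip_width: 59.9
gripper_force: 0.0
```

```bash
python3 -c "
from h import *
go((508.5,17.8,120,-.045))"
```

```text
t 0.77 grip pt [381.1 277.9 222.3] rot [ 3.142 -0.     3.097] F [1.2 0.3 0. ] w 59.9 j7 0.85
[-0.1388 -0.2542  0.1023] spin 0.03
```

Emit:
apply_moves --pt "0.06 -0.139 -0.254 0.06 0" --pt "0.06 -0.139 -0.254 0.06 0" --pt "0.06 -0.139 -0.254 0.06 0" --pt "0.06 -0.139 -0.254 0.06 0" --pt "0.06 -0.139 -0.254 0.06 0" --pt "0.06 -0.139 -0.254 0.06 0" --pt "0.06 -0.139 -0.254 0.06 0" --pt "0.06 -0.139 -0.254 0.06 0"

```text
time: 1.43
position: [509.6, 13.2, 150.1]
tcp_rot: [-3.139, -0.001, 3.09]
force: [-1.1, -0.9, 0.3]
grip_width: 60.0
gripper_force: 0.0
```

```bash
python3 -c "
from h import *
go((508.5,17.8,45,-.045))"
```

```text
t 1.43 grip pt [509.6  13.2 161.1] rot [-3.139e+00 -1.000e-03  3.090e+00] F [-1.1 -0.9  0.3] w 60.0 j7 1.53
[0.0013 0.0048 0.1161] spin -0.36
```

Emit:
apply_moves --pt "0.05 0.001 0.003 0.04 -0.3" --pt "0.05 0.001 0.003 0.08 -0.3" --pt "0.05 0.001 0.003 0.08 -0.3" --pt "0.05 0.001 0.003 0.08 -0.3"

```text
time: 1.77
position: [506.4, 22.8, 70.7]
tcp_rot: [-3.14, -0.004, 3.102]
force: [-0.3, 0.2, 1.0]
grip_width: 49.8
gripper_force: 0.0
```

```bash
python3 -c "
from h import *
go((508.5,17.8,45,-.045))"
```

```text
t 1.77 grip pt [506.4  22.8  81.7] rot [-3.14  -0.004  3.102] F [-0.3  0.2  1. ] w 49.8 j7 1.57
[-0.0024 -0.0048  0.0367] spin 0.32
```

Emit:
apply_moves --pt "0.05 -0.002 -0.005 0.02 0.3" --pt "0.05 -0.002 -0.005 0.0367 0.3" --pt "0.05 -0.002 -0.005 0.0367 0.3" --pt "0.05 -0.002 -0.005 0.0367 0.3"

```text
time: 2.1
position: [510.0, 18.1, 36.4]
tcp_rot: [3.141, 0.001, 3.097]
force: [-0.8, -0.1, 0.5]
grip_width: 50.4
gripper_force: 0.0
```

```bash
python3 -c "
from h import *
go((508.5,17.8,45,-.045))"
```

```text
t 2.1 grip pt [510.   18.1  47.4] rot [3.141e+00 1.000e-03 3.097e+00] F [-0.8 -0.1  0.5] w 50.4 j7 1.6
[ 0.0015 -0.0004  0.0024] spin 0.04
```

Emit:
apply_moves --pt "0.05 0.001 0 0.002 0" --pt "0.03 0.001 0 0.002 0" --pt "0.015 0.001 0 0.002 0" --pt "0.01 0.001 0 0.002 0" --pt "0.01 0.001 0 0.002 0" --pt "0.01 0.001 0 0.002 0" --pt "0.01 0.001 0 0.002 0" --pt "0.01 0.001 0 0.002 0" --grip_force 60

```text
time: 2.77
position: [508.4, 18.0, 32.8]
tcp_rot: [-3.142, 0.0, 3.097]
force: [-1.5, -0.6, 6.6]
grip_width: 22.0
gripper_force: 59.8
```

```bash
python3 -c "
from h import *
go((508.5,17.8,120,-.045))"
```

```text
t 2.77 grip pt [508.4  18.   43.8] rot [-3.142  0.     3.097] F [-1.5 -0.6  6.6] w 22.0 j7 1.6
[-0.0001 -0.0002 -0.0762] spin 0.03
```

Emit:
apply_moves --pt "0.01 0 0 -0.02 0" --pt "0.01 0 0 -0.05 0" --pt "0.01 0 0 -0.08 0" --pt "0.01 0 0 -0.1 0" --pt "0.01 0 0 -0.1 0" --pt "0.01 0 0 -0.1 0"

```text
time: 3.27
position: [508.6, 18.2, 133.2]
tcp_rot: [3.141, 0.001, 3.097]
force: [-0.8, 0.7, -2.2]
grip_width: 21.9
gripper_force: 59.8
```

```bash
python3 -c "
from h import *
go((410.4,-179,144,-.137))"
```

```text
t 3.27 grip pt [508.6  18.2 144.2] rot [3.141e+00 1.000e-03 3.097e+00] F [-0.8  0.7 -2.2] w 21.9 j7 1.54
[ 0.0894 -0.2013 -0.    ] spin 5.31
```

Emit:
apply_moves --pt "0.01 0.015 -0.03 0 1" --pt "0.01 0.03 -0.06 0 2" --pt "0.01 0.045 -0.09 0 3" --pt "0.01 0.06 -0.12 0 4" --pt "0.01 0.07 -0.15 0 5" --pt "0.01 0.08 -0.18 0 5.3" --pt "0.01 0.0894 -0.2013 0 5.3" --pt "0.01 0.0894 -0.2013 0 5.3"

```text
time: 3.93
position: [407.2, -182.8, 131.6]
tcp_rot: [-3.141, -0.002, 2.999]
force: [-1.3, -0.7, -2.1]
grip_width: 21.8
gripper_force: 59.8
```

Emit:
apply_moves --pt "0.01 0 0 0 0" --pt "0.01 0 0 0 0" --pt "0.01 0 0 0 0" --pt "0.01 0 0 0 0"

```text
time: 4.27
position: [410.2, -178.3, 132.3]
tcp_rot: [3.142, -0.001, 3.006]
force: [0.4, -0.4, -1.6]
grip_width: 21.6
gripper_force: 59.8
```

Run:
```python
from h import *
go((410.4,-179,79.8,-.137),(524.4,-194.7,79.8,-.137))
o=get_obs(); z=o["position"][2]+11-43.8
I={n:capture(n) for n in P}
for n in P: cv2.imwrite(f"pics/{n}1.png",I[n][:,:,::-1])
g=o["position"][:2]; a=o["tcp_rot"][2]-np.pi; u=np.array([np.cos(a),np.sin(a)])
for n in P:
    c=proj(n,np.r_[g+85*u,z+2.5])[0]; print(n,"pred blade",c.round(1),"z",z)
    x0,y0=(c-[20,20]).astype(int); im=I[n].astype(int); mm=(im.min(2)>135)&(im.max(2)-im.min(2)<25)
    k,l,st,ce=cv2.connectedComponentsWithStats(mm.astype(np.uint8)); i=l[int(c[1]),int(c[0])]; print(st[i],ce[i].round(1))
    if i:
        ys,xs=np.where(l==i); w=cast(n,np.c_[xs,ys],z+2.5); print(cv2.minAreaRect(w[:,:2].astype(np.float32)),"pred",(g+85*u).round(1))
cr=[cv2.resize(I["top"][160:250,305:405],(400,360)),cv2.resize(I["scene"][140:230,225:325],(400,360))]
cv2.imwrite("pics/pre.png",np.hstack(cr)[:,:,::-1])
```

```text
t 4.27 grip pt [ 410.2 -178.3  143.3] rot [ 3.142e+00 -1.000e-03  3.006e+00] F [ 0.4 -0.4 -1.6] w 21.6 j7 1.9
[-0.0003 -0.0007  0.0635] spin 0.08
[-0.1154 -0.0008  0.0634] spin 0.08
scene pred blade [276.1 158.6] z 99.49966162749256
[264 148  25  23 310] [276.2 158.6]
((494.33319091796875, -188.52630615234375), (59.17762756347656, 84.88536071777344), 82.05209350585938) pred [ 494.4 -189.8]
top pred blade [362.7 232.5] z 99.49966162749256
[     0      0    640    400 196341] [341.9 223.6]
```

View pics/pre.png

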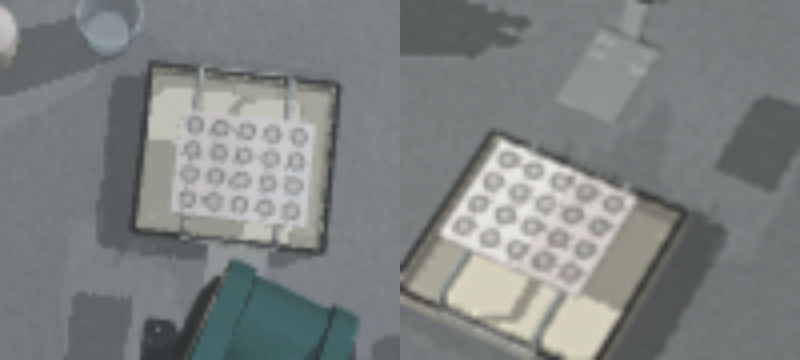

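The picture shows the blade level in the hand at the predicted pixel (scene 276,158), lined up in front of the tray. Lowering, then inserting.

Emit:
apply_moves --pt "0.01 0 -0.0007 0.03 0.1" --pt "0.01 0 -0.0007 0.0635 0.1" --pt "0.01 0 -0.0007 0.0635 0.1" --pt "0.01 0 -0.0007 0.0635 0.1" --pt "0.01 0 -0.0007 0.0635 0.1" --pt "0.01 0 -0.0007 0.0635 0.1"

```text
time: 4.87
position: [410.9, -180.1, 70.8]
tcp_rot: [-3.141, 0.002, 3.003]
force: [0.5, -0.6, -1.7]
grip_width: 22.0
gripper_force: 59.8
```

```bash
python3 -c "
from h import *
go((524.4,-194.7,79.8,-.137))"
```

```text
t 4.87 grip pt [ 410.9 -180.    81.8] rot [-3.141e+00  2.000e-03  3.003e+00] F [ 0.5 -0.6 -1.7] w 22.0 j7 1.98
[-0.1145  0.0012  0.0022] spin -0.09
```

Emit:
apply_moves --pt "0.01 -0.012 0.001 0.002 0" --pt "0.01 -0.03 0.001 0.002 0" --pt "0.01 -0.045 0.001 0.002 0" --pt "0.01 -0.06 0.001 0.002 0" --pt "0.01 -0.075 0.001 0.002 0" --pt "0.01 -0.085 0.001 0.002 0" --pt "0.01 -0.085 0.001 0.002 0" --pt "0.01 -0.085 0.001 0.002 0"

```text
time: 5.53
position: [494.6, -190.5, 67.4]
tcp_rot: [-3.141, 0.0, 3.003]
force: [-1.1, 0.1, -0.4]
grip_width: 21.5
gripper_force: 59.8
```

```bash
python3 -c "
from h import *
go((524.4,-194.7,79.8,-.137))"
```

```text
t 5.53 grip pt [ 494.5 -190.5   78.4] rot [-3.141  0.     3.003] F [-1.1  0.1 -0.4] w 21.5 j7 1.96
[-0.0301 -0.     -0.0014] spin -0.08
```

Emit:
apply_moves --pt "0.01 -0.01 0 -0.001 0" --pt "0.01 -0.018 0 -0.001 0" --pt "0.01 -0.024 0 -0.001 0" --pt "0.01 -0.028 0 -0.001 0" --pt "0.01 -0.028 0 -0.001 0" --pt "0.01 -0.028 0 -0.001 0"

```text
time: 6.03
position: [521.9, -194.5, 68.0]
tcp_rot: [-3.141, -0.0, 3.003]
force: [-0.2, -1.2, -1.9]
grip_width: 21.6
gripper_force: 59.8
```

Run:
```python
from h import *
go((524.4,-194.7,79.8,-.137),(524.4,-194.7,144,-.137))
I=capture("scene"); cv2.imwrite("pics/scene2.png",I[:,:,::-1])
im=I.astype(int);g=im.min(2)
k,l,st,ce=cv2.connectedComponentsWithStats(((g>188)&(im.max(2)-g<14)).astype(np.uint8)); 
i=1+np.argmin(np.hypot(*(ce[1:]-[262,193]).T)+1e3*(st[1:,4]<100)); ys,xs=np.where(l==i)
print(cv2.minAreaRect(cast("scene",np.c_[xs,ys],56)[:,:2].astype(np.float32)))
```

```text
t 6.03 grip pt [ 521.9 -194.5   79. ] rot [-3.141 -0.     3.003] F [-0.2 -1.2 -1.9] w 21.6 j7 1.95
[-0.0025  0.0001 -0.0008] spin -0.1
[-0.0025  0.0001 -0.065 ] spin -0.1
((625.9036865234375, -208.61740112304688), (138.2916717529297, 108.82019805908203), 81.70742797851562)
```

Emit:
apply_moves --pt "0.01 0 0 -0.005 0" --pt "0.01 0 0 -0.009 0" --pt "0.01 0 0 -0.012 0" --pt "0.01 0 0 -0.015 0" --pt "0.01 0 0 -0.018 0" --pt "0.01 0 0 -0.023 0" --pt "0.01 0 0 -0.03 0" --pt "0.01 0 0 -0.03 0"

```text
time: 6.75
position: [522.6, -194.7, 99.6]
tcp_rot: [-3.141, 0.002, 3.003]
force: [-0.3, -0.5, -3.0]
grip_width: 21.3
gripper_force: 59.8
```

Emit:
apply_moves --pt "0.01 0 0 -0.008 0" --pt "0.01 0 0 -0.02 0" --pt "0.01 0 0 -0.035 0" --pt "0.01 0 0 -0.05 0" --pt "0.01 0 0 -0.065 0" --pt "0.01 0 0 -0.08 0" --pt "0.01 0 0 -0.088 0" --pt "0.01 0 0 -0.09 0"

```text
time: 7.42
position: [522.6, -194.7, 190.1]
tcp_rot: [-3.141, 0.002, 3.003]
force: [-0.5, -0.0, -4.4]
grip_width: 21.6
gripper_force: 59.8
```

```bash
cat > tile.py <<'E'
from h import *
def tile(near=None,n="scene",save=None,th=185):
    o=get_obs(); a=o["tcp_rot"][2]-np.pi; u=np.array([np.cos(a),np.sin(a)]); g=o["position"][:2]; zb=o["position"][2]+11-43.8
    I=capture(n); 
    if save: cv2.imwrite(save,I[:,:,::-1])
    im=I.astype(int);q=im.min(2); c=proj(n,np.r_[g+100*u,zb+8.5])[0]
    k,l,st,ce=cv2.connectedComponentsWithStats(((q>th)&(im.max(2)-q<16)).astype(np.uint8))
    i=1+np.argmin(np.hypot(*(ce[1:]-c).T)+1e3*(st[1:,4]<100)); ys,xs=np.where(l==i)
    r=cv2.minAreaRect(cast(n,np.c_[xs,ys],zb+8.5)[:,:2].astype(np.float32)); d=np.array(r[0])-g-85*u
    print("tile",r,"in lifter x,y",(d@u).round(1),(d@[-u[1],u[0]]).round(1),"lifter yaw",a,"blade z",zb)
E
python3 - <<'E'
from tile import *
go((524.4,-194.7,244,-.137)); tile(save="pics/scene3.png")
E
```

```text
t 7.42 grip pt [ 522.6 -194.7  201.1] rot [-3.141e+00  2.000e-03  3.003e+00] F [-0.5 -0.  -4.4] w 21.6 j7 1.88
[-0.0019  0.0002 -0.0429] spin -0.1
tile ((626.0051879882812, -208.9853515625), (139.831298828125, 110.03643798828125), 82.17430877685547) in lifter x,y 19.4 0.1 lifter yaw -0.13875834356987227 blade z 157.3091903834145
```

Tile riding level on the lifter (19 mm ahead of the blade centre, 0 mm sideways). Carrying it to the stand.

```bash
python3 -c "
from h import *
go((572.2,317.4,244,-1.398))
a=get_obs()['tcp_rot'][2]
o=get_obs();R=Ro.from_euler('xyz',o['tcp_rot']).as_matrix()
g=o['position']-11*R[:,2]
for k in (8,16,24):
  f=k/24; print(k,(R.T@(f*(np.array([572.2,317.4,244])-g)/1e3)).round(4), 72.1*f)
"
```

```text
t 7.47 grip pt [ 522.4 -194.5  200.3] rot [-3.142e+00  2.000e-03  3.003e+00] F [ 0.5 -0.5 -3.2] w 21.8 j7 1.88
[ 0.0213  0.5139 -0.0437] spin 72.15
8 [ 0.0071  0.1713 -0.0146] 24.03333333333333
16 [ 0.0142  0.3426 -0.0291] 48.06666666666666
24 [ 0.0213  0.5139 -0.0437] 72.1
```

Emit:
apply_moves --pt "0.01 0 0.005 -0.005 1" --pt "0.01 0 0.018 -0.012 3" --pt "0.01 0 0.038 -0.022 6" --pt "0.01 0.003 0.063 -0.03 10" --pt "0.01 0.005 0.089 -0.038 14" --pt "0.01 0.006 0.114 -0.042 18" --pt "0.01 0.007 0.14 -0.044 21.5" --pt "0.01 0.008 0.165 -0.044 25"

```text
time: 8.13
position: [536.7, -28.5, 231.9]
tcp_rot: [-3.141, -0.0, 2.564]
force: [0.6, -0.6, -3.5]
grip_width: 21.6
gripper_force: 59.8
```

```bash
python3 -c "
from h import *
go((572.2,317.4,244,-1.398))"
```

```text
t 8.13 grip pt [536.7 -28.5 242.9] rot [-3.141 -0.     2.564] F [ 0.6 -0.6 -3.5] w 21.6 j7 1.1
[ 0.1593  0.3091 -0.0011] spin 46.98
```

Emit:
apply_moves --pt "0.01 0.008 0.016 0 2.5" --pt "0.01 0.02 0.039 0 6" --pt "0.01 0.033 0.063 0 9.5" --pt "0.01 0.045 0.087 0 13" --pt "0.01 0.057 0.11 0 16.5" --pt "0.01 0.069 0.134 0 20" --pt "0.01 0.08 0.156 0 23.5" --pt "0.01 0.088 0.17 0 26"

```text
time: 8.8
position: [555.0, 163.4, 231.1]
tcp_rot: [-3.141, -0.001, 2.112]
force: [0.2, 0.7, -2.0]
grip_width: 21.5
gripper_force: 59.8
```

```bash
python3 -c "
from h import *
go((572.2,317.4,244,-1.398))"
```

```text
t 8.8 grip pt [555.1 163.4 242.1] rot [-3.141e+00 -1.000e-03  2.112e+00] F [ 0.2  0.7 -2. ] w 21.5 j7 0.33
[ 0.1232  0.0939 -0.0019] spin 21.08
```

Emit:
apply_moves --pt "0.01 0.015 0.012 0 2.5" --pt "0.01 0.035 0.027 0 6" --pt "0.01 0.057 0.044 0 10" --pt "0.01 0.079 0.061 0 14" --pt "0.01 0.098 0.076 0 17.5" --pt "0.01 0.112 0.086 0 20" --pt "0.01 0.12 0.092 0 21" --pt "0.01 0.123 0.094 0 21"

```text
time: 9.47
position: [571.9, 316.5, 230.7]
tcp_rot: [-3.14, 0.0, 1.748]
force: [-0.8, 0.1, -3.4]
grip_width: 21.6
gripper_force: 59.8
```

Emit:
apply_moves --pt "0.01 0 0 0 0" --pt "0.01 0 0 0 0" --pt "0.01 0 0 0 0"

```text
time: 9.72
position: [572.8, 313.3, 232.1]
tcp_rot: [-3.141, 0.0, 1.746]
force: [0.2, -0.1, -3.3]
grip_width: 21.6
gripper_force: 59.8
```

Run:
```python
from tile import *
go((572.2,317.4,244,-1.398)); tile(save="pics/scene4.png"); tile(n="top",save="pics/top4.png")
```

```text
t 9.72 grip pt [572.8 313.3 243.1] rot [-3.141  0.     1.746] F [ 0.2 -0.1 -3.3] w 21.6 j7 -0.21
[ 0.0042  0.0002 -0.0009] spin 0.11
tile ((590.35693359375, 210.72152709960938), (139.38453674316406, 107.92522430419922), 9.573897361755371) in lifter x,y 19.0 -0.5 lifter yaw -1.39607546631319 blade z 199.2563973122355
tile ((591.5846557617188, 209.51266479492188), (137.25450134277344, 106.1785888671875), 9.858893394470215) in lifter x,y 20.5 0.5 lifter yaw -1.3961600812379698 blade z 199.37519942488927
```

Emit:
apply_moves --pt "0.01 0.002 0 0.005 0.1" --pt "0.01 0.004 0 0.015 0.1" --pt "0.01 0.004 0 0.027 0.1" --pt "0.01 0.004 0 0.037 0.1" --pt "0.01 0.004 0 0.043 0.1" --pt "0.01 0.004 0 0.045 0.1" --pt "0.01 0.004 0 0.045 0.1" --pt "0.01 0.004 0 0.045 0.1"

```text
time: 10.48
position: [572.1, 318.4, 187.3]
tcp_rot: [3.141, 0.0, 1.744]
force: [0.6, -0.0, -2.7]
grip_width: 21.7
gripper_force: 59.8
```

Run:
```python
from tile import *
go((572.2,317.4,170,-1.398)); tile()
```

```text
t 10.48 grip pt [572.1 318.4 198.3] rot [3.141 0.    1.744] F [ 0.6 -0.  -2.7] w 21.7 j7 -0.2
[-0.001  -0.      0.0283] spin 0.05
tile ((589.329345703125, 215.535400390625), (138.39414978027344, 109.0206527709961), 10.763050079345703) in lifter x,y 19.3 -0.8 lifter yaw -1.3971650423997775 blade z 154.47079162996926
```

Emit:
apply_moves --pt "0.01 0 0 0.004 0" --pt "0.01 0 0 0.008 0" --pt "0.01 0 0 0.012 0" --pt "0.01 0 0 0.015 0" --pt "0.01 0 0 0.018 0" --pt "0.01 0 0 0.021 0" --pt "0.01 0 0 0.024 0" --pt "0.01 0 0 0.027 0"

```text
time: 11.2
position: [571.9, 318.4, 159.8]
tcp_rot: [3.142, 0.0, 1.744]
force: [0.1, -0.3, -1.8]
grip_width: 21.7
gripper_force: 59.8
```

Run:
```python
from h import *
go((572.2,317.4,103,-1.398))
I={n:capture(n) for n in P}
cr=[cv2.resize(I["top"][170:250,220:320],(400,320)),cv2.resize(I["scene"][160:260,350:450],(400,400))]
cr[0]=cv2.copyMakeBorder(cr[0],0,80,0,0,cv2.BORDER_CONSTANT)
cv2.imwrite("pics/tip.png",np.hstack(cr)[:,:,::-1])
```

```text
t 11.2 grip pt [571.9 318.4 170.8] rot [3.142 0.    1.744] F [ 0.1 -0.3 -1.8] w 21.7 j7 -0.19
[-0.001   0.0001  0.0678] spin 0.05
```

View pics/tip.png

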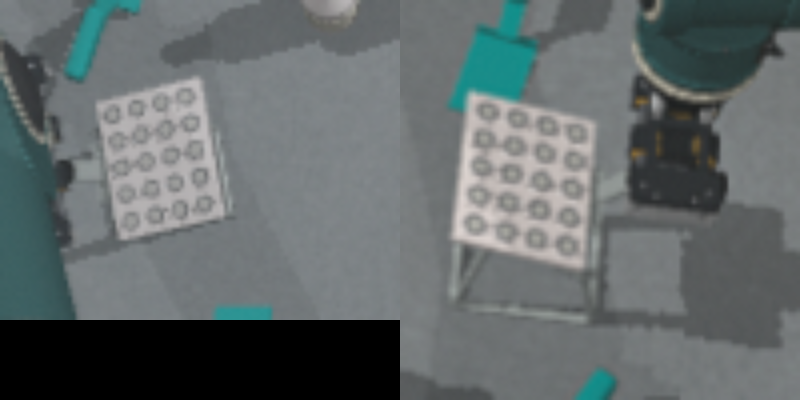

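The tile is centred over the rods and starting to tip, its uphill end on the bends. I'll keep lowering slowly.

Emit:
apply_moves --pt "0.01 0 0 0.003 0" --pt "0.01 0 0 0.006 0" --pt "0.01 0 0 0.009 0" --pt "0.01 0 0 0.012 0" --pt "0.01 0 0 0.015 0" --pt "0.01 0 0 0.018 0" --pt "0.01 0 0 0.021 0" --pt "0.01 0 0 0.024 0"

```text
time: 11.97
position: [571.9, 318.4, 135.8]
tcp_rot: [-3.142, 0.0, 1.744]
force: [-0.0, -0.5, -2.7]
grip_width: 21.8
gripper_force: 59.8
```

Emit:
apply_moves --pt "0.01 0 0 0.003 0" --pt "0.01 0 0 0.006 0" --pt "0.01 0 0 0.009 0" --pt "0.01 0 0 0.012 0" --pt "0.01 0 0 0.014 0" --pt "0.01 0 0 0.016 0" --pt "0.01 0 0 0.018 0" --pt "0.01 0 0 0.02 0"

```text
time: 12.63
position: [571.9, 318.4, 116.0]
tcp_rot: [3.141, 0.0, 1.744]
force: [-0.5, -1.2, -1.0]
grip_width: 21.5
gripper_force: 59.8
```

Emit:
apply_moves --pt "0.01 0 0 0.002 0" --pt "0.01 0 0 0.004 0" --pt "0.01 0 0 0.006 0" --pt "0.01 0 0 0.008 0" --pt "0.01 0 0 0.01 0" --pt "0.01 0 0 0.013 0" --pt "0.01 0 0 0.016 0" --pt "0.01 0 0 0.02 0"

```text
time: 13.3
position: [572.0, 321.9, 98.3]
tcp_rot: [3.139, -0.005, 1.747]
force: [-9.3, 11.8, 21.3]
grip_width: 21.8
gripper_force: 60.0
```

Run:
```python
from h import *
go((572.2,317.4,103,-1.398))
I={n:capture(n) for n in P}
for n in P: cv2.imwrite(f"pics/{n}5.png",I[n][:,:,::-1])
# predicted corners of tile at rest (top face)
x,y,a=587.5,229.7,-1.398;c,s=np.cos(a),np.sin(a);t=.66
out=[]
for n,(x0,y0) in(("top",(235,170)),("scene",(350,165))):
    im=cv2.resize(I[n][y0:y0+80,x0:x0+80],(400,400))
    for p,q in((-55,-70),(-55,70),(55,70),(55,-70)):
        sx=-1+p*np.cos(t)-6*np.sin(t); z=119+p*np.sin(t)+6*np.cos(t)
        u=(proj(n,[x+c*sx-s*q,y+s*sx+c*q,z])[0]-[x0-.5,y0-.5])*5; cv2.circle(im,tuple(u.astype(int)),3,(255,0,0),-1)
    out.append(im)
cv2.imwrite("pics/rest.png",np.hstack(out)[:,:,::-1])
```

```text
t 13.3 grip pt [572.  321.8 109.3] rot [ 3.139 -0.005  1.747] F [-9.3 11.8 21.3] w 21.8 j7 -0.17
[-0.0044 -0.0006  0.0063] spin 0.17
```

View pics/rest.png

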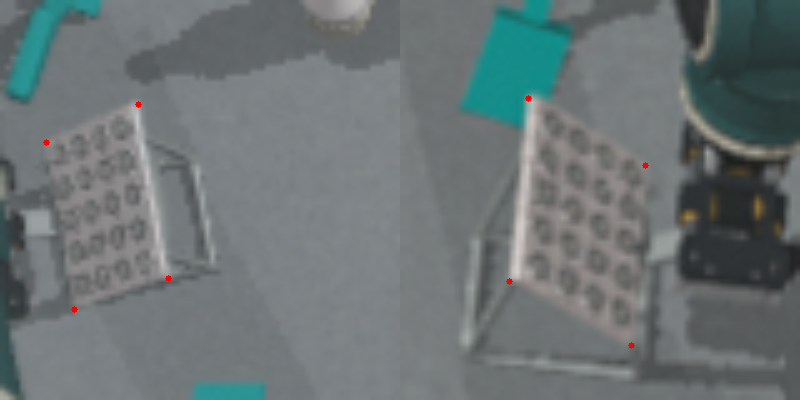

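The tile lies on the predicted rest corners in both views (top lower edge 45,150 to 75,308), but the lifter met resistance of about 25 N at blade z 65. I'll check the reading before moving on.

Run:
```python
from h import *
go((572.2,317.4,103,-1.398)); o=get_obs(); print(o["joints"].round(3),o["joint_torque"].round(1),o["ft_torque"].round(2),o["dq"].round(3))
x,y,a=587.5,229.7,-1.398;c,s=np.cos(a),np.sin(a)
g=o["position"]; la=o["tcp_rot"][2]-np.pi; zb=g[2]+11-43.8
def W(X): # lifter local->world
    return [g[0]+np.cos(la)*(X[0]+85)-np.sin(la)*X[1],g[1]+np.sin(la)*(X[0]+85)+np.cos(la)*X[1],zb+X[2]]
out=[]
for n,(x0,y0,w,h) in(("top",(222,185,60,60)),("scene",(370,170,60,60))):
    im=cv2.resize(cv2.imread(f"pics/{n}5.png")[y0:y0+h,x0:x0+w],(400,400),interpolation=cv2.INTER_CUBIC); k=400/w
    D=lambda X,col:[cv2.circle(im,tuple(((proj(n,p)[0]-[x0-.5,y0-.5])*k).astype(int)),2,col,-1) for p in X]
    D([W(q) for q in((-45,-30,14),(-45,30,14),(-45,-30,0),(-45,30,0),(45,30,2),(45,-30,2))],(0,0,255))
    D([W(q) for q in((-60,-11,58),(-60,11,58))],(255,0,0))
    D([(x+c*p-s*q,y+s*p+c*q,z) for q in(-48,48) for p,z in((-45,80),(-54.8,92.6))],(0,255,255))
    out.append(im)
cv2.imwrite("pics/jam.png",np.hstack(out))
```

```text
t 13.4 grip pt [571.8 321.8 108.7] rot [ 3.139 -0.004  1.747] F [-6.1 11.7 16.2] w 21.6 j7 -0.17
[-0.0044 -0.0004  0.0056] spin 0.18
[-0.827  0.619  0.381  1.637 -0.275  0.935 -0.171] [  8.5 -82.9  17.3 -29.9   2.9  -1.1   0.3] [ 2.13  1.62 -0.25] [-0.    -0.002  0.002 -0.002  0.001  0.007 -0.003]
```

View pics/jam.png

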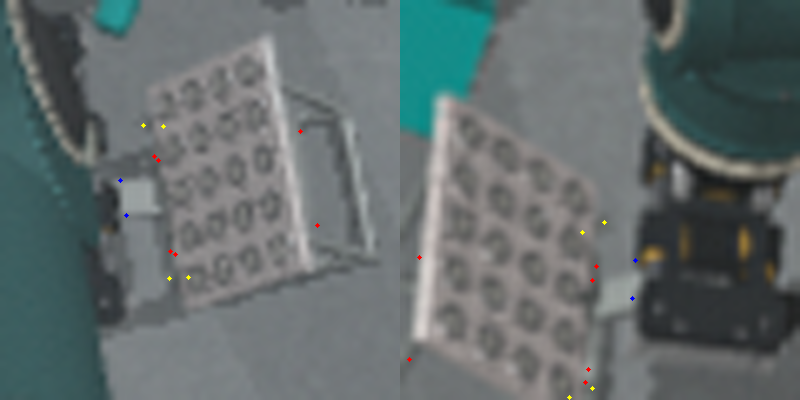

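Emit:
apply_moves --pt "0.01 0.002 0 -0.002 0" --pt "0.01 0.004 0 -0.004 0" --pt "0.01 0.006 0 -0.006 0" --pt "0.01 0.006 0 -0.006 0"

```text
time: 13.73
position: [570.9, 324.5, 102.3]
tcp_rot: [3.141, 0.0, 1.745]
force: [-0.2, 0.3, -2.4]
grip_width: 21.8
gripper_force: 60.0
```

Run:
```python
from h import *
go((572.2,317.4,103,-1.398)); o=get_obs(); print(o["ft_torque"].round(2))
I={n:capture(n) for n in P}
for n in P:
    cv2.imwrite(f"pics/{n}6.png",I[n][:,:,::-1]); d=np.abs(I[n].astype(int)-cv2.imread(f"pics/{n}5.png")[:,:,::-1]).max(2)
    x0,y0=(235,170) if n=="top" else (350,165)
    print(n,(d[y0:y0+80,x0:x0+80]>25).sum(), np.argwhere(d[y0:y0+80,x0:x0+80]>25).mean(0)+[y0,x0])
```

```text
t 13.73 grip pt [570.9 324.5 113.3] rot [3.141 0.    1.745] F [-0.2  0.3 -2.4] w 21.8 j7 -0.18
[-0.0072  0.0001  0.0103] spin 0.06
[0.06 0.05 0.01]
scene 529 [197.50094518 401.24196597]
top 201 [216.93034826 250.60199005]
```

No pictures are left to view, so from here I'll measure numerically: find the tile's quad in both views and triangulate its corners.

```bash
cat > quad.py <<'E'
from h import *
X0,Y0,A0=587.5,229.7,-1.398
c,s=np.cos(A0),np.sin(A0)
def w2s(p): d=np.atleast_2d(p)-[X0,Y0,0]; return np.c_[d[:,0]*c+d[:,1]*s,-d[:,0]*s+d[:,1]*c,d[:,2]]
def s2w(p): p=np.atleast_2d(p); return np.c_[X0+p[:,0]*c-p[:,1]*s,Y0+p[:,0]*s+p[:,1]*c,p[:,2]]
t=.66
REST=s2w([[-1+p*np.cos(t)-6*np.sin(t),q,119+p*np.sin(t)+6*np.cos(t)] for p,q in((-55,-70),(-55,70),(55,70),(55,-70))])
def quad(I,n,verbose=0):
    hsv=I.astype(int); pr=proj(n,REST); ctr=pr.mean(0)
    rb=hsv[:,:,0]-hsv[:,:,1]
    m=((rb>=3)&(hsv.min(2)>110)).astype(np.uint8)
    if verbose: print([I[int(ctr[1])+d,int(ctr[0])+e].tolist() for d in(-3,0,3) for e in(-3,0,3)], I[int(ctr[1])+60,int(ctr[0])].tolist())
    m=cv2.morphologyEx(m,cv2.MORPH_CLOSE,np.ones((5,5))); m=cv2.morphologyEx(m,cv2.MORPH_OPEN,np.ones((3,3)))
    cs,_=cv2.findContours(m,cv2.RETR_EXTERNAL,cv2.CHAIN_APPROX_NONE)
    k=min(cs,key=lambda k:np.hypot(*(k.reshape(-1,2).mean(0)-ctr))+(1e3 if cv2.contourArea(k)<150 else 0))
    q=cv2.approxPolyN(k,4,ensure_convex=True).reshape(-1,2).astype(float)
    q=np.array([q[np.argmin(np.hypot(*(q-p).T))] for p in pr]); return q,cv2.contourArea(k),pr
def tri(qs):
    out=[]
    for i in range(4):
        A,b=[],[]
        for n in qs:
            o,d=ray(n,[qs[n][i]]); d=d[0]/np.linalg.norm(d); K=np.eye(3)-np.outer(d,d); A.append(K);b.append(K@o)
        out.append(np.linalg.solve(sum(A),sum(b)))
    return np.array(out)
def report(I,v=0):
    qs={}
    for n in P: qs[n],a,pr=quad(I[n],n,v); print(n,"area",a,"px-expected",(qs[n]-pr).round(1).tolist())
    p=w2s(tri(qs)); r=w2s(REST); print("corners minus rest (stand)",(p-r).round(1).tolist())
E
python3 - <<'E'
from quad import *
for k in(5,6): report({n:cv2.imread(f"pics/{n}{k}.png")[:,:,::-1] for n in P},k==5)
E
```

```text
[[115, 112, 111], [110, 109, 106], [147, 141, 139], [142, 136, 134], [112, 109, 108], [104, 102, 101], [105, 104, 103], [125, 122, 119], [139, 133, 131]] [111, 111, 113]
scene area 858.0 px-expected [[-0.6, -0.6], [0.2, 0.3], [0.7, -0.8], [-0.1, -1.1]]
[[141, 139, 139], [140, 137, 138], [138, 136, 136], [115, 117, 116], [125, 122, 123], [102, 104, 104], [120, 120, 121], [141, 139, 139], [139, 137, 138]] [125, 131, 134]
top area 469.0 px-expected [[1.5, -0.4], [2.1, 0.1], [-1.2, -0.5], [-0.3, -1.2]]
corners minus rest (stand) [[4.5, -0.2, 2.3], [3.3, -1.0, -5.4], [-2.4, 1.0, 8.1], [1.2, 3.2, 12.0]]
scene area 899.5 px-expected [[0.4, -0.6], [0.2, 0.3], [-1.3, -0.8], [-0.1, -0.1]]
top area 309.0 px-expected [[186.5, 18.6], [192.1, 52.1], [173.8, 59.5], [167.7, 24.8]]
corners minus rest (stand) [[313.0, -41.1, 311.3], [319.7, -139.9, 238.2], [291.7, -193.8, 34.1], [275.2, -85.1, 154.6]]
```

Run:
```python
from quad import *
I5,I6=[{n:cv2.imread(f"pics/{n}{k}.png")[:,:,::-1].astype(int) for n in P} for k in(5,6)]
for I in(I5,I6):
    b=I["top"][165:240,225:300]; 
    for r in range(185,240,6): print(r," ".join("%d/%d"%(I["top"][r,x].min(),I["top"][r,x,0]-I["top"][r,x,1]) for x in range(234,282,2)))
    print()
```

```text
185 89/-5 76/-26 40/-102 41/-107 40/-75 115/-6 116/-4 115/-5 112/-6 116/-5 115/-5 115/-5 113/-5 113/-6 90/-4 87/-5 89/-5 122/-5 123/-6 123/-5 104/-5 102/-5 100/-6 122/-7
191 113/-2 116/-5 116/-5 113/-7 114/-5 115/-6 114/-5 114/-5 112/-6 115/-6 116/-5 118/-5 120/-4 149/2 167/-3 116/-6 116/-5 115/-7 120/-5 124/-5 123/-7 125/-5 129/-5 129/-5
197 89/-4 115/-6 114/-5 115/-5 116/-6 117/-5 130/0 140/2 94/-1 144/3 121/-1 124/-1 107/-1 124/1 175/1 128/-5 117/-6 113/-7 114/-6 115/-5 125/-6 126/-6 126/-5 128/-4
203 51/-3 68/-5 109/-6 115/-5 106/-5 92/-4 128/2 139/3 137/4 126/0 126/1 122/-1 121/1 110/-2 130/2 183/2 121/-5 91/-4 86/-5 89/-5 152/-8 123/-5 124/-6 129/-4
209 94/-11 105/-4 90/-4 88/-5 85/-4 93/-4 105/1 110/1 139/2 134/3 138/3 106/-1 106/0 110/0 94/-1 165/2 142/-5 118/-6 118/-5 91/-5 111/-6 121/-6 122/-7 124/-4
215 52/-24 54/-14 51/-5 141/-6 153/-7 154/-6 95/-6 101/0 120/1 139/3 137/2 139/3 100/-1 114/1 120/-1 124/1 194/3 127/-5 117/-5 116/-5 95/-3 159/-6 116/-6 123/-5
221 45/-16 55/-19 91/-4 98/-3 122/-6 126/-7 99/-5 133/2 110/-1 113/1 131/1 137/2 135/3 133/3 103/0 109/-1 152/2 127/-
[... 1499 characters left out ...]
/-5 115/-4 92/-5 158/-8 116/-5 123/-6
221 49/-20 99/-4 94/-5 126/-5 123/-7 125/-6 118/-5 123/0 113/-2 140/1 132/0 141/3 138/2 125/2 119/1 123/-1 137/-2 189/4 118/-7 121/-6 101/-5 103/-5 105/-6 117/-4
227 55/-8 56/-4 52/-4 121/-6 126/-6 126/-6 125/-6 82/-6 107/-1 95/-1 130/1 112/0 139/3 137/3 118/1 95/-4 93/-5 111/-7 117/-6 115/-5 115/-6 117/-6 113/-7 119/-5
233 51/-24 60/-5 72/-5 96/-5 101/-5 101/-6 102/-5 125/-5 123/-5 125/-5 119/-6 118/-6 114/-6 117/-6 116/-6 114/-6 117/-5 118/-5 115/-5 114/-6 115/-5 119/-5 115/-5 114/-5
239 53/-27 94/-13 127/-5 127/-4 128/-6 123/-6 124/-5 124/-7 123/-6 122/-8 125/-6 126/-6 119/-6 114/-7 115/-5 117/-5 117/-6 113/-6 115/-4 114/-6 114/-6 115/-5 115/-6 115/-5
```

```bash
sed -i 's/m=((rb>=3)&(hsv.min(2)>110))/m=((rb>=-2)\&(hsv.min(2)>85)\&(abs(hsv[:,:,0]-hsv[:,:,2])<15))/; s/if cv2.contourArea(k)<150/if not 250<cv2.contourArea(k)<2000/' quad.py
python3 - <<'E'
from quad import *
for k in(5,6): report({n:cv2.imread(f"pics/{n}{k}.png")[:,:,::-1] for n in P})
E
```

```text
scene area 969.0 px-expected [[0.4, -0.6], [6.2, 4.3], [-0.3, 0.2], [-0.1, -4.1]]
top area 657.0 px-expected [[-0.5, 0.6], [-0.9, 0.1], [-1.2, -0.5], [0.7, -0.2]]
corners minus rest (stand) [[-1.7, -2.2, 0.7], [-15.0, 4.4, -19.4], [-1.4, 2.3, 3.5], [3.9, -2.7, 20.6]]
scene area 1659.5 px-expected [[-24.6, -16.6], [15.2, 8.3], [-2.3, 0.2], [-1.1, -3.1]]
top area 694.5 px-expected [[-0.5, 0.6], [-0.9, 0.1], [0.8, -1.5], [2.7, -1.2]]
corners minus rest (stand) [[52.9, -8.2, 89.5], [-32.9, 8.1, -36.9], [6.1, 4.2, 5.0], [9.2, -0.1, 17.2]]
```

```bash
cat >> quad.py <<'E'
def quad2(I,n):
    I=I.astype(int); pr=proj(n,REST); ctr=pr.mean(0); rb=I[:,:,0]-I[:,:,1]
    m=((rb>=3)&(I.min(2)>110)) if n=="scene" else ((rb>=-2)&(I.min(2)>85)&(abs(I[:,:,0]-I[:,:,2])<15))
    m=cv2.morphologyEx(m.astype(np.uint8),cv2.MORPH_CLOSE,np.ones((5,5))); m=cv2.morphologyEx(m,cv2.MORPH_OPEN,np.ones((3,3)))
    cs,_=cv2.findContours(m,cv2.RETR_EXTERNAL,cv2.CHAIN_APPROX_NONE)
    k=min(cs,key=lambda k:np.hypot(*(k.reshape(-1,2).mean(0)-ctr))+(1e3 if not 250<cv2.contourArea(k)<2000 else 0)).reshape(-1,2).astype(float)
    # fit a line to the contour points along each side, then intersect
    q=cv2.approxPolyN(k.astype(np.int32),4,ensure_convex=True).reshape(-1,2).astype(float); q=np.array([q[np.argmin(np.hypot(*(q-p).T))] for p in pr])
    L=[]
    for i in range(4):
        a,b=q[i],q[(i+1)%4]; d=(b-a)/np.linalg.norm(b-a); f=(k-a)@d/np.linalg.norm(b-a); e=np.abs((k-a)@[-d[1],d[0]])
        s_=k[(f>.08)&(f<.92)&(e<2.2)]; L.append(cv2.fitLine(s_.astype(np.float32),cv2.DIST_HUBER,0,.01,.01).ravel())
    out=[]
    for i in range(4):
        A,B=L[i-1],L[i]; t=np.linalg.solve(np.c_[A[:2],-B[:2]],B[2:]-A[2:]); out.append(A[2:]+t[0]*A[:2])
    return np.array(out),pr
def report2(I):
    qs={}
    for n in P:
        qs[n],pr=quad2(I[n],n); print(n,"px-exp",(qs[n]-pr).round(1).tolist())
    p=w2s(tri(qs)); r=w2s(REST); lo,up=p[:2].mean(0),p[2:].mean(0)
    print("corner dev",(p-r).round(1).tolist()); print("lower",(lo-r[:2].mean(0)).round(1),"upper",(up-r[2:].mean(0)).round(1),"tilt",np.arctan2(up[2]-lo[2],up[0]-lo[0]).round(3),"len",np.linalg.norm(up-lo).round(1))
E
python3 - <<'E'
from quad import *
for k in(5,6): report2({n:cv2.imread(f"pics/{n}{k}.png")[:,:,::-1] for n in P})
E
```

```text
scene px-exp [[-0.4, -0.7], [-0.1, -0.3], [0.7, -0.9], [1.0, 0.5]]
top px-exp [[-0.5, -0.1], [0.4, -0.3], [-1.1, -0.3], [0.2, -0.4]]
corner dev [[0.5, 0.3, 5.0], [1.5, 0.3, 2.3], [-2.5, 0.3, 7.6], [-1.4, 1.3, -1.0]]
lower [1.  0.3 3.7] upper [-2.   0.8  3.3] tilt 0.674 len 107.5
scene px-exp [[-0.0, -0.2], [-0.1, -0.6], [-0.5, -0.6], [-0.1, 0.7]]
top px-exp [[0.0, -0.7], [-0.1, -0.1], [0.2, -0.3], [1.3, -0.6]]
corner dev [[0.9, 2.0, 4.5], [0.5, -0.3, 3.5], [1.7, 0.1, 3.7], [2.5, 1.6, -2.7]]
lower [0.7 0.9 4. ] upper [2.1 0.9 0.5] tilt 0.627 len 109.0
```

The tile measures at rest on the stand within pixel noise. The heel is already behind the lips and the blade about 13 mm below the tile's lower edge, so I'll withdraw straight back.

Emit:
apply_moves --pt "0.01 0.002 0 0 0" --pt "0.01 0.005 0 0 0" --pt "0.01 0.009 0 0 0" --pt "0.01 0.013 0 0 0" --pt "0.01 0.015 0 0 0" --pt "0.01 0.015 0 0 0"

```text
time: 14.33
position: [567.9, 340.0, 102.0]
tcp_rot: [-3.141, -0.0, 1.745]
force: [0.3, 0.1, -2.5]
grip_width: 21.9
gripper_force: 60.0
```

Run:
```python
from quad import *
o=get_obs(); go((572.2,317.4,103,-1.398)); print(o["ft_torque"].round(2))
I={n:capture(n) for n in P}
for n in P: cv2.imwrite(f"pics/{n}7.png",I[n][:,:,::-1])
report2(I)
```

```text
t 14.33 grip pt [567.9 340.  113. ] rot [-3.141 -0.     1.745] F [ 0.3  0.1 -2.5] w 21.9 j7 -0.2
[-0.023   0.0003  0.01  ] spin 0.11
[0.13 0.01 0.01]
scene px-exp [[0.4, -0.5], [0.8, -0.7], [-0.7, -0.5], [-0.3, 0.6]]
top px-exp [[-0.6, -0.2], [-0.6, -0.1], [0.8, -0.4], [1.1, -0.6]]
corner dev [[-1.1, 0.7, 4.5], [-1.8, -0.2, 5.0], [2.9, 0.3, 2.8], [2.5, 1.8, -1.9]]
lower [-1.4  0.2  4.7] upper [2.7 1.  0.5] tilt 0.607 len 110.9
```

Emit:
apply_moves --pt "0.01 0.005 0 0 0" --pt "0.01 0.015 0 0 0" --pt "0.01 0.028 0 0 0" --pt "0.01 0.042 0 0 0" --pt "0.01 0.056 0 0 0" --pt "0.01 0.07 0 0 0" --pt "0.01 0.08 0 0 0" --pt "0.01 0.085 0 0 0"

```text
time: 15.1
position: [552.6, 425.3, 101.8]
tcp_rot: [-3.141, -0.0, 1.747]
force: [-0.8, -0.6, -2.0]
grip_width: 21.7
gripper_force: 60.0
```

Run:
```python
from quad import *
o=get_obs(); go((572.2,317.4,103,-1.398)); print(o["ft_torque"].round(2),w2s(o["position"]).round(1))
I={n:capture(n) for n in P}
for n in P: cv2.imwrite(f"pics/{n}8.png",I[n][:,:,::-1])
report2(I)
g=o["position"];la=o["tcp_rot"][2]-np.pi; zb=g[2]+11-43.8
u=np.array([np.cos(la),np.sin(la)])
for n in P:
    im=I[n].astype(int); cc=proj(n,np.r_[g[:2]+85*u,zb+2.5])[0]
    m=((im.min(2)>138)&(im[:,:,0]-im[:,:,1]<=-3)).astype(np.uint8)
    k,l,st,ce=cv2.connectedComponentsWithStats(m); j=1+np.argmin(np.hypot(*(ce[1:]-cc).T)+1e3*(st[1:,4]<30)); ys,xs=np.where(l==j)
    print(n,"blade exp",cc.round(1),"got",ce[j].round(1),st[j,4],cv2.minAreaRect(cast(n,np.c_[xs,ys],zb+2.5)[:,:2].astype(np.float32)),"exp",(g[:2]+85*u).round(1))
```

```text
t 15.1 grip pt [552.6 425.3 112.8] rot [-3.141 -0.     1.747] F [-0.8 -0.6 -2. ] w 21.7 j7 -0.32
[-0.1096  0.0004  0.0098] spin 0.17
[0.12 0.08 0.03] [[-198.7   -0.8  101.8]]quad.py:40: RuntimeWarning: invalid value encountered in divide
  a,b=q[i],q[(i+1)%4]; d=(b-a)/np.linalg.norm(b-a); f=(k-a)@d/np.linalg.norm(b-a); e=np.abs((k-a)@[-d[1],d[0]])
Traceback (most recent call last):
  File "quad.py", line 49, in report2
    qs[n],pr=quad2(I[n],n); print(n,"px-exp",(qs[n]-pr).round(1).tolist())
             ~~~~~^^^^^^^^
  File "quad.py", line 41, in quad2
    s_=k[(f>.08)&(f<.92)&(e<2.2)]; L.append(cv2.fitLine(s_.astype(np.float32),cv2.DIST_HUBER,0,.01,.01).ravel())
                                            ~~~~~~~~~~~^^^^^^^^^^^^^^^^^^^^^^^^^^^^^^^^^^^^^^^^^^^^^^^^
cv2.error: OpenCV(4.12.0) /io/opencv/modules/imgproc/src/linefit.cpp:50: error: (-215:Assertion failed) count > 0 in function 'fitLine2D_wods'
```

Run:
```python
from quad import *
I7,I8=[{n:cv2.imread(f"pics/{n}{k}.png")[:,:,::-1] for n in P} for k in(7,8)]
for n in P:
    m=np.zeros((400,640),np.uint8); cv2.fillPoly(m,[proj(n,REST).round().astype(int)],1)
    d=np.abs(I8[n].astype(int)-I7[n]).max(2); print(n,"inside",m.sum(),"changed",((d>20)&(m>0)).sum(),"median shift",np.median((I8[n].astype(int)-I7[n])[m>0],0), "phase",cv2.phaseCorrelate(*[cv2.cvtColor(I[n],cv2.COLOR_RGB2GRAY).astype(np.float32)*m for I in(I7,I8)]))
try:
  print("top",(lambda a:(a[0]-a[1]).round(1).tolist())(quad2(I8["top"],"top")))
except Exception as e: print(e)
im=I8["scene"].astype(int); pr=proj("scene",REST); print(pr.round())
for r in range(183,240,6): print(r," ".join("%d/%d"%(im[r,x].min(),im[r,x,0]-im[r,x,1]) for x in range(366,402,2)))
```

```text
scene inside 1003 changed 699 median shift [2. 6. 8.] phase ((0.19157983822219649, -0.22427758554883326), 0.7318454972952604)
top inside 721 changed 476 median shift [ 8. 12. 13.] phase ((-0.13459886527397202, 0.09784449147707619), 0.9159259159266949)
OpenCV(4.12.0) /io/opencv/modules/imgproc/src/linefit.cpp:50: error: (-215:Assertion failed) count > 0 in function 'fitLine2D_wods'

[[399. 198.]
 [396. 234.]
 [371. 221.]
 [375. 184.]]
183 26/-114 26/-115 25/-116 24/-116 23/-117 26/-115 22/-120 71/-41 111/-2 110/-4 112/-5 112/-5 110/-4 111/-4 118/-3 121/-4 121/-4 120/-4
189 116/0 107/-6 74/-46 48/-82 28/-108 21/-121 78/-34 112/-2 109/-4 111/-5 110/-3 110/-4 111/-6 113/-5 110/-5 115/-4 121/-3 123/-6
195 109/-5 109/-5 109/-4 109/-5 118/-5 90/-4 101/-3 108/-5 104/-4 99/-5 114/-4 187/8 132/2 147/-1 148/4 184/7 155/5 174/6
201 110/-5 109/-4 121/-5 96/-4 113/-3 110/-5 110/-4 111/-4 110/-4 110/-5 135/1 194/6 128/0 135/1 172/7 188/7 175/8 179/7
207 118/-4 107/-5 107/-4 112/-3 111/-5 111/-5 110/-4 112/-5 111/-3 109/-4 157/5 188/9 172/7 177/6 188/8 177/8 155/5 130/4
213 108/-6 90/-3 114/-5 126/-6 133/-5 139/-6 147/-6 132/-7 141/-6 113/-6 169/6 189/7 177/7 188/7 187/7 178/5 135/2 123/0
219 91/-3 103/-3 118/-5 118/-5 97/-5 107/-4 106/-4 103/-5 107/-4 111/-4 203/9 182/5 142/3 146/5 169/7 138/2 154/1 123/0
225 84/-3 122/-4 100/-4 114/-4 112/-4 113/-5 112/-4 112/-5 108/-5 133/0 201/8 155/4 143/0 136/1 180/7 122/0 146/0 148/4
231 99/-4 110/-4 118/-4 123/-4 115/-5 110/-3 111/-4 112/-4 111/-5 112/-3 112/-5 110/-5 110/-5 112/-5 119/-2 114/2 140/4 160/6
237 103/-4 123/-5 128/-5 139/-7 142/-6 140/-6 146/-6 125/-5 119/-6 116/-5 112/-5 104/-5 87/-4 90/-4 75/-4 93/-4 84/-4 79/-3quad.py:40: RuntimeWarning: invalid value encountered in divide
  a,b=q[i],q[(i+1)%4]; d=(b-a)/np.linalg.norm(b-a); f=(k-a)@d/np.linalg.norm(b-a); e=np.abs((k-a)@[-d[1],d[0]])
```

The tile came along with the lifter. I need to find where it is now.

Run:
```python
from quad import *
I8={n:capture(n) for n in P}; qs={}
for n in P:
    im=I8[n].astype(int); m=((im[:,:,0]-im[:,:,1]>=(3 if n=="scene" else -2))&(im.min(2)>110)&(abs(im[:,:,0]-im[:,:,2])<20)).astype(np.uint8)
    m=cv2.morphologyEx(m,cv2.MORPH_CLOSE,np.ones((5,5)))
    k,l,st,ce=cv2.connectedComponentsWithStats(m); pr=proj(n,REST).mean(0)
    for j in range(1,k):
        if st[j,4]>100 and np.hypot(*(ce[j]-pr))<60:
            print(n,st[j].tolist(),ce[j].round(1)); ct=cv2.findContours((l==j).astype(np.uint8),0,1)[0][0]; q=cv2.approxPolyN(ct,4,ensure_convex=True).reshape(-1,2); print(q.tolist()); qs.setdefault(n,[]).append(q)
o=get_obs(); g=o["position"]; la=o["tcp_rot"][2]-np.pi
def W(X): return [g[0]+np.cos(la)*(X[0]+85)-np.sin(la)*X[1],g[1]+np.sin(la)*(X[0]+85)+np.cos(la)*X[1],g[2]+11-43.8+X[2]]
L=[W(q) for q in((-42,-70,8),(-42,70,8),(68,70,8),(68,-70,8))]
for n in P: print(n,"if flat on blade",proj(n,L).round().tolist(), "blade",proj(n,[W(q) for q in((-45,-30,14),(-45,30,14),(45,30,2),(45,-30,2))]).round().tolist())
```

```text
scene [385, 192, 34, 44, 1206] [401.7 213.4]
[[418, 198], [417, 235], [384, 229], [387, 191]]
top [227, 194, 33, 41, 948] [242.9 214.2]
[[259, 228], [233, 235], [227, 200], [253, 194]]
scene if flat on blade [[428.0, 203.0], [427.0, 239.0], [394.0, 235.0], [396.0, 199.0]] blade [[429.0, 212.0], [428.0, 228.0], [401.0, 226.0], [402.0, 211.0]]
top if flat on blade [[225.0, 237.0], [220.0, 203.0], [246.0, 198.0], [251.0, 231.0]] blade [[222.0, 227.0], [220.0, 213.0], [242.0, 209.0], [245.0, 223.0]]
```

Run:
```python
from quad import *
p=w2s(tri({"scene":np.array([[418,198],[417,235],[384,229],[387,191]])+0.,"top":np.array([[233,235],[227,200],[253,194],[259,228]])+0.}))
print(p.round(1)); print(p.mean(0),"tilt",np.arctan2((p[2:]-p[:2]).mean(0)[2],(p[2:]-p[:2]).mean(0)[0]),np.linalg.norm(p[0]-p[1]),np.linalg.norm(p[3]-p[0]))
o=get_obs(); print("lifter origin stand",(w2s(o["position"])[0]+[85,0,11-43.8]).round(1),"F",o["force"],o["ft_torque"],o["time"])
```

```text
[[-114.   -72.7   98.3]
 [-115.5   72.1  103.1]
 [  -5.5   72.5  117.2]
 [  -3.8  -69.   124.9]]
[-59.69184429   0.74542374 110.85102448] tilt 0.1824358483444377 144.87501953174737 113.4252142653388
lifter origin stand [-1.103e+02 -1.000e-01  6.920e+01] F [ 0.30466206 -0.64943823 -1.77362095] [ 0.10569573  0.07609793 -0.01462737] 15.3
```

The cause is clear. The descending heel wedged against the tile's edge once the tile was on the lips. That turned the lifter nose-up about 0.25 rad in the fingers, and the nose then dragged the tile back. The tile now bridges the blade's nose and the rods, and is stable. I'll carry it back up parallel to the slope.

Emit:
apply_moves --pt "0.01 -0.002 0 -0.002 0" --pt "0.01 -0.005 0 -0.0045 0" --pt "0.01 -0.009 0 -0.0075 0" --pt "0.01 -0.013 0 -0.011 0" --pt "0.01 -0.017 0 -0.014 0" --pt "0.01 -0.02 0 -0.0165 0" --pt "0.01 -0.02 0 -0.0165 0"

```text
time: 15.88
position: [557.7, 402.2, 119.5]
tcp_rot: [3.141, -0.0, 1.743]
force: [0.5, 0.4, -2.7]
grip_width: 21.7
gripper_force: 60.0
```

```bash
cat > loc.py <<'E'
from quad import *
def loc(show=1):
    o=get_obs(); I={n:capture(n) for n in P}; lp=w2s(o["position"])[0]+[85,0,11-43.8]; qs={}
    for n in P:
        im=I[n].astype(int); best=None
        for th in((3,110),(1,105),(0,100)) if n=="scene" else((-2,105),(-2,85)):
            m=((im[:,:,0]-im[:,:,1]>=th[0])&(im.min(2)>th[1])&(abs(im[:,:,0]-im[:,:,2])<20)).astype(np.uint8)
            m=cv2.morphologyEx(cv2.morphologyEx(m,cv2.MORPH_CLOSE,np.ones((5,5))),cv2.MORPH_OPEN,np.ones((3,3)))
            k,l,st,ce=cv2.connectedComponentsWithStats(m); c0=proj(n,s2w([-30,0,115]))[0]
            j=1+np.argmin(np.hypot(*(ce[1:]-c0).T)+1e3*(st[1:,4]<300)); 
            if 400<st[j,4]<1400: break
        k=cv2.findContours((l==j).astype(np.uint8),0,1)[0][0]; q=cv2.approxPolyN(k,4,ensure_convex=True).reshape(-1,2).astype(float)
        k=k.reshape(-1,2).astype(float); c0=q.mean(0)
        r=w2s(cast(n,q,110)); # order: (-,-),(-,+),(+,+),(+,-)
        r=r-r.mean(0); q=np.array([q[np.argmax(r[:,0]*a/55+r[:,1]*b/70)] for a,b in((-1,-1),(-1,1),(1,1),(1,-1))]); L=[]
        for i in range(4):
            a,b=q[i],q[(i+1)%4]; N=np.linalg.norm(b-a); d=(b-a)/N; f=(k-a)@d/N; e=np.abs((k-a)@[-d[1],d[0]]); s_=k[(f>.08)&(f<.92)&(e<2.2)]
            L.append(cv2.fitLine(s_.astype(np.float32),cv2.DIST_HUBER,0,.01,.01).ravel())
        qq=[]
        for i in range(4):
            A,B=L[i-1],L[i]; t=np.linalg.solve(np.c_[A[:2],-B[:2]],B[2:]-A[2:]); qq.append(A[2:]+t[0]*A[:2])
        qs[n]=np.array(qq)
    p=w2s(tri(qs)); lo,up=p[:2].mean(0),p[2:].mean(0)
    print("t",round(o["time"],2),"lower",lo.round(1),"upper",up.round(1),"tilt",np.arctan2(up[2]-lo[2],up[0]-lo[0]).round(3),"len",np.linalg.norm(up-lo).round(1),"yaw",np.arctan2(*(p[1]+p[2]-p[0]-p[3])[:2]).round(3),"| lifter org",lp.round(1),"F",o["force"].round(1))
    return I
E
python3 -c "
from loc import *
loc()"
```

```text
t 15.88 lower [-9.640e+01  1.000e-01  1.157e+02] upper [ 11.8   2.2 137.6] tilt 0.2 len 110.4 yaw -0.011 | lifter org [-90.1   0.3  86.7] F [ 0.5  0.4 -2.7]
```

Emit:
apply_moves --pt "0.01 -0.002 0 -0.002 0" --pt "0.01 -0.005 0 -0.0045 0" --pt "0.01 -0.009 0 -0.0075 0" --pt "0.01 -0.013 0 -0.011 0" --pt "0.01 -0.017 0 -0.014 0" --pt "0.01 -0.021 0 -0.017 0" --pt "0.01 -0.024 0 -0.019 0" --pt "0.01 -0.024 0 -0.019 0"

```text
time: 16.65
position: [561.7, 378.6, 138.3]
tcp_rot: [3.141, 0.0, 1.744]
force: [0.2, 0.1, -3.5]
grip_width: 21.9
gripper_force: 60.0
```

```bash
python3 -c "
from loc import *
loc()"
```

```text
t 16.65 lower [-72.8   0.8 138.1] upper [ 35.9   2.  153. ] tilt 0.137 len 109.8 yaw -0.013 | lifter org [-66.1   0.2 105.5] F [ 0.2  0.1 -3.5]
```

Emit:
apply_moves --pt "0.01 -0.002 0 -0.001 0" --pt "0.01 -0.005 0 -0.002 0" --pt "0.01 -0.009 0 -0.003 0" --pt "0.01 -0.013 0 -0.004 0" --pt "0.01 -0.017 0 -0.005 0" --pt "0.01 -0.022 0 -0.005 0" --pt "0.01 -0.025 0 -0.005 0" --pt "0.01 -0.025 0 -0.005 0"

```text
time: 17.42
position: [565.8, 353.8, 142.7]
tcp_rot: [3.142, 0.0, 1.743]
force: [-0.1, -0.4, -2.7]
grip_width: 21.8
gripper_force: 60.0
```

```bash
python3 -c "
from loc import *
loc()"
```

```text
t 17.42 lower [-47.5   0.3 145.4] upper [ 60.9   1.7 154.3] tilt 0.082 len 108.8 yaw -0.008 | lifter org [-40.9  -0.  109.9] F [-0.1 -0.4 -2.7]
```

Emit:
apply_moves --pt "0.01 0 0 0.002 0" --pt "0.01 0 0 0.0045 0" --pt "0.01 0 0 0.007 0" --pt "0.01 0 0 0.0095 0" --pt "0.01 0 0 0.012 0" --pt "0.01 0 0 0.0145 0" --pt "0.01 0 0 0.016 0" --pt "0.01 0 0 0.016 0"

```text
time: 18.18
position: [565.3, 354.8, 126.2]
tcp_rot: [-3.141, 0.0, 1.745]
force: [0.0, 0.6, -2.0]
grip_width: 21.6
gripper_force: 60.0
```

```bash
python3 -c "
from loc import *
loc()"
```

```text
t 18.18 lower [-48.8  -0.4 122.8] upper [ 54.8   1.6 159.4] tilt 0.339 len 109.9 yaw 0.005 | lifter org [-42.   -0.4  93.4] F [ 0.   0.6 -2. ]
```

Emit:
apply_moves --pt "0.01 -0.003 0 0 0" --pt "0.01 -0.007 0 0.001 0" --pt "0.01 -0.009 0 0.003 0" --pt "0.01 -0.009 0 0.005 0" --pt "0.01 -0.009 0 0.007 0" --pt "0.01 -0.009 0 0.009 0" --pt "0.01 -0.009 0 0.01 0" --pt "0.01 -0.009 0 0.01 0"

```text
time: 18.95
position: [566.9, 346.1, 116.2]
tcp_rot: [-3.141, 0.0, 1.745]
force: [0.2, -0.1, -2.0]
grip_width: 21.4
gripper_force: 60.0
```

```bash
python3 -c "
from loc import *
loc()"
```

```text
t 18.95 lower [-48.7   0.2 111.4] upper [ 49.9   0.8 161.4] tilt 0.469 len 110.5 yaw -0.006 | lifter org [-33.2  -0.3  83.4] F [ 0.2 -0.1 -2. ]
```

Emit:
apply_moves --pt "0.01 -0.004 0 0 0" --pt "0.01 -0.008 0 0.001 0" --pt "0.01 -0.011 0 0.003 0" --pt "0.01 -0.012 0 0.005 0" --pt "0.01 -0.012 0 0.007 0" --pt "0.01 -0.012 0 0.009 0" --pt "0.01 -0.012 0 0.01 0" --pt "0.01 -0.012 0 0.01 0"

```text
time: 19.72
position: [568.9, 334.3, 106.2]
tcp_rot: [-3.141, 0.0, 1.745]
force: [-0.3, 0.3, -2.4]
grip_width: 22.1
gripper_force: 60.0
```

```bash
python3 -c "
from loc import *
loc()"
```

```text
t 19.72 lower [-4.660e+01  1.000e-01  1.007e+02] upper [ 44.4   0.9 158.6] tilt 0.567 len 107.8 yaw -0.005 | lifter org [-21.2  -0.3  73.4] F [-0.3  0.3 -2.4]
```

Emit:
apply_moves --pt "0.01 0 0 0.001 0" --pt "0.01 0 0 0.003 0" --pt "0.01 0 0 0.005 0" --pt "0.01 0 0 0.007 0" --pt "0.01 0 0 0.009 0" --pt "0.01 0 0 0.011 0" --pt "0.01 0 0 0.012 0" --pt "0.01 0 0 0.012 0"

```text
time: 20.48
position: [569.0, 334.1, 94.3]
tcp_rot: [-3.141, 0.0, 1.745]
force: [-0.1, 0.0, -1.6]
grip_width: 21.8
gripper_force: 60.0
```

```bash
python3 -c "
from loc import *
loc()"
```

```text
t 20.48 lower [-46.9  -1.2  92.8] upper [ 40.5   1.5 158.5] tilt 0.644 len 109.4 yaw -0.007 | lifter org [-21.   -0.3  61.5] F [-0.1  0.  -1.6]
```

Emit:
apply_moves --pt "0.01 0 0 0.002 0" --pt "0.01 0 0 0.004 0" --pt "0.01 0 0 0.006 0" --pt "0.01 0 0 0.008 0" --pt "0.01 0 0 0.01 0" --pt "0.01 0 0 0.01 0"

```text
time: 21.08
position: [568.9, 334.0, 84.1]
tcp_rot: [-3.141, 0.0, 1.744]
force: [-0.1, 0.4, -1.9]
grip_width: 21.5
gripper_force: 60.0
```

```bash
python3 -c "
from loc import *
loc()"
```

```text
t 21.08 lower [-46.9  -0.1  93.7] upper [ 41.3   1.2 159. ] tilt 0.638 len 109.7 yaw -0.0 | lifter org [-21.   -0.4  51.3] F [-0.1  0.4 -1.9]
```

Tile unchanged over the last 10 mm of lowering, so the stand is carrying it. I'll go lower still, to clear the nose-up blade before withdrawing.

Emit:
apply_moves --pt "0.01 0 0 0.003 0" --pt "0.01 0 0 0.007 0" --pt "0.01 0 0 0.012 0" --pt "0.01 0 0 0.017 0" --pt "0.01 0 0 0.022 0" --pt "0.01 0 0 0.027 0" --pt "0.01 0 0 0.03 0" --pt "0.01 0 0 0.03 0"

```text
time: 21.85
position: [568.8, 333.9, 53.7]
tcp_rot: [-3.141, 0.001, 1.744]
force: [-0.2, -0.3, -2.2]
grip_width: 21.4
gripper_force: 60.0
```

Emit:
apply_moves --pt "0.01 0.002 0 0 0" --pt "0.01 0.006 0 0 0" --pt "0.01 0.012 0 0 0" --pt "0.01 0.018 0 0 0" --pt "0.01 0.024 0 0 0" --pt "0.01 0.03 0 0 0" --pt "0.01 0.03 0 0 0"

```text
time: 22.43
position: [563.3, 365.7, 54.6]
tcp_rot: [-3.142, -0.001, 1.746]
force: [-0.3, 0.1, -1.7]
grip_width: 21.6
gripper_force: 60.0
```

```bash
python3 -c "
from loc import *
loc()"
```

```text
t 22.43 lower [-46.7  -0.1  94.6] upper [ 40.7   1.1 158.4] tilt 0.63 len 108.2 yaw -0.002 | lifter org [-53.1  -0.5  21.8] F [-0.3  0.1 -1.7]
```

Tile stays put. Withdrawing the rest of the way.

Emit:
apply_moves --pt "0.01 0.005 0 0 0" --pt "0.01 0.015 0 0 0" --pt "0.01 0.03 0 0 0" --pt "0.01 0.045 0 0 0" --pt "0.01 0.06 0 0 0" --pt "0.01 0.075 0 0 0" --pt "0.01 0.09 0 0 0" --pt "0.01 0.095 0 0 0"

```text
time: 23.2
position: [546.0, 460.9, 54.3]
tcp_rot: [-3.141, -0.001, 1.747]
force: [-0.2, -0.6, -2.2]
grip_width: 22.1
gripper_force: 60.0
```

Run:
```python
from loc import *
I=loc(); o=get_obs(); g=o["position"]; la=o["tcp_rot"][2]-np.pi; u=np.array([np.cos(la),np.sin(la)])
qs={}
for n in P:
    im=I[n].astype(int); cc=proj(n,np.r_[g[:2]+90*u,50])[0]
    m=((im.min(2)>133)&(im[:,:,0]-im[:,:,1]<=0)&(im.max(2)-im.min(2)<25)).astype(np.uint8)
    k,l,st,ce=cv2.connectedComponentsWithStats(m); j=1+np.argmin(np.hypot(*(ce[1:]-cc).T)+1e3*(st[1:,4]<80))
    q=cv2.approxPolyN(cv2.findContours((l==j).astype(np.uint8),0,1)[0][0],4,ensure_convex=True).reshape(-1,2).astype(float)
    r=w2s(cast(n,q,40)); r=r-r.mean(0); qs[n]=np.array([q[np.argmax(r[:,0]*a/45+r[:,1]*b/30)] for a,b in((-1,-1),(-1,1),(1,1),(1,-1))]); print(n,cc.round(),st[j],q.tolist())
print(w2s(tri(qs)).round(1).tolist())
```

```text
t 23.2 lower [-46.9  -0.8  92.3] upper [ 40.5   0.9 160.8] tilt 0.665 len 111.1 yaw -0.006 | lifter org [-149.9   -1.1   21.5] F [-0.2 -0.6 -2.2]
scene [423. 224.] [429 219  17  16 108] [[445.0, 222.0], [445.0, 226.0], [435.0, 235.0], [429.0, 219.0]]
top [226. 220.] [209 216  14  13  84] [[223.0, 228.0], [218.0, 228.0], [207.0, 223.0], [216.0, 215.0]]
[[-202.2, -23.5, 36.3], [-211.0, 12.5, 16.3], [-184.3, 31.9, 42.3], [-162.8, -27.9, 41.7]]
```

Run:
```python
from loc import *
o=get_obs(); I=capture("top").astype(int)
print("top"); 
for r in range(206,240,2): print(r," ".join("%3d"%I[r,x].min()+("+" if I[r,x,0]-I[r,x,1]>-4 else " ") for x in range(196,258,2)))
J=capture("scene").astype(int); print("scene")
for r in range(206,246,2): print(r," ".join("%3d"%J[r,x].min()+("+" if J[r,x,0]-J[r,x,1]>-4 else " ") for x in range(396,462,2)))
for a in(0,.25,.5,.8):
  g=np.array([-235,-1,65.3]); pts=[g+[ (x+85)*np.cos(a)-(z-45)*np.sin(a), y,(x+85)*np.sin(a)+(z-45)*np.cos(a)] for x,y,z in((-45,-30,14),(-45,30,14),(45,30,2),(45,-30,2))]
  print(a,[proj(n,s2w(pts)).round().astype(int).tolist() for n in P],np.array(pts)[:,2].round())
```

```text
top
206  85   51+  85  108  117  117  117  115  118  120  122  114  113  116  112  115  117  117  116  115  116  113  116  116  116  122+ 105+ 133+ 129+ 137+ 136+
208  78+  82+  80+ 112  117  115  115  115  117  111  122  116  114  117  114  114  113  115  117  113  115  114   96+  87   90  113+ 113+ 143+ 141+ 150+ 152+
210  49  106   82  101+ 113  118  117  116  115  116  117  119   97   87  113  114  113  112  113   95   87   87   89+  89   87  135+ 133+ 142+ 124+ 129+ 123+
212  51+  57   97+  52+  65  117  114  116  114  114  113  113   88   85  110   99   97  111  129  115   91   94  117  114   98  125+ 109+ 105+ 116+ 115+ 142+
214 113+  80  106   53   49+ 114  116  114  114  114  111  114   95  113  130  133  132  130  131  108  116  117  117  118  117  101+ 115+ 110+ 134+ 118+ 151+
216  66   52  113   77+  66+ 106  114  116  114  125  134  132  130  130  131  133  132  131  132  115  112  117  117  116  115   76  133+ 135+ 141+ 142+ 152+
218  50   49  130   95+ 117  120  114  114  115  116  134  135  132  132  131  131  131  134  133  134  106  115  115  119  119   90  141+ 100
[... 4787 characters left out ...]
+ 114  110  114+ 113  114  112  111 
244 108  110  110  109  111  108  109  108  109+ 112  111  107+ 109  108  108  110   77+  78+ 108  109  106  106  107  110+ 107  107  107  108  111  114  112  112  113 
0 [[[438, 220], [437, 236], [411, 234], [412, 219]], [[216, 230], [214, 216], [235, 213], [238, 227]]] [34. 34. 22. 22.]
0.25 [[[437, 219], [436, 234], [410, 229], [411, 214]], [[217, 230], [215, 216], [235, 211], [238, 225]]] [45. 45. 56. 56.]
0.5 [[[436, 217], [436, 232], [412, 225], [413, 209]], [[217, 229], [215, 215], [233, 210], [235, 224]]] [57. 57. 90. 90.]
0.8 [[[437, 215], [437, 230], [418, 220], [419, 204]], [[216, 229], [214, 215], [227, 209], [230, 224]]] [ 72.  72. 129. 129.]
```

Tile is at rest on the stand (tilt 0.665, lower edge at the lips) and the lifter is clear, about 0.15–0.2 rad nose-up in the fingers. I'll lower it until the heel nears the bench, then let go so it settles flat.

Emit:
apply_moves --pt "0.01 0.003 0 0.004 0" --pt "0.01 0.008 0 0.01 0" --pt "0.01 0.01 0 0.016 0" --pt "0.01 0.01 0 0.02 0" --pt "0.01 0.01 0 0.023 0" --pt "0.01 0.01 0 0.025 0" --pt "0.01 0.01 0 0.026 0" --pt "0.01 0.01 0 0.026 0"

```text
time: 24.07
position: [545.9, 466.9, 28.4]
tcp_rot: [-3.141, 0.0, 1.744]
force: [1.1, -0.9, -2.1]
grip_width: 21.7
gripper_force: 60.0
```

Emit:
apply_moves --pt "0.01 0 0 0.001 0" --pt "0.01 0 0 0.002 0" --pt "0.01 0 0 0.002 0" --grip_force 5

```text
time: 24.32
position: [546.0, 467.6, 27.1]
tcp_rot: [3.141, -0.001, 1.745]
force: [0.1, 1.2, 2.7]
grip_width: 22.3
gripper_force: 5.0
```

Heel on the bench (force +2.7) at low grip. Opening now.

Emit:
apply_moves --pt "0.03 0 0 -0.003 0" --pt "0.04 0 0 -0.005 0" --pt "0.05 0 0 -0.005 0" --pt "0.05 0 0 -0.005 0" --pt "0.05 0 0 -0.005 0" --pt "0.05 0 0 -0.005 0"

```text
time: 24.82
position: [545.7, 467.1, 31.5]
tcp_rot: [-3.141, 0.0, 1.745]
force: [-0.4, -0.1, 0.2]
grip_width: 49.8
gripper_force: 0.0
```

Emit:
apply_moves --pt "0.05 0 0 -0.015 0" --pt "0.05 0 0 -0.04 0" --pt "0.05 0 0 -0.08 0" --pt "0.05 0 0 -0.12 0" --pt "0.05 0 0 -0.15 0" --pt "0.05 0.05 0 -0.19 0" --pt "0.05 0.09 0 -0.21 0" --pt "0.05 0.1 0 -0.21 0"

```text
time: 25.48
position: [528.4, 567.5, 246.7]
tcp_rot: [3.138, -0.003, 1.744]
force: [-0.2, -0.3, -1.4]
grip_width: 50.3
gripper_force: 0.0
```

Run:
```python
from loc import *
I=loc(); print(get_obs()["position"],get_obs()["grip_width"])
for n in P:
    im=I[n].astype(int); cc=proj(n,s2w([-160,0,2.5]))[0]
    m=((im.min(2)>136)&(im[:,:,0]-im[:,:,1]<=-3)&(im.max(2)-im.min(2)<25)).astype(np.uint8)
    k,l,st,ce=cv2.connectedComponentsWithStats(m); j=1+np.argmin(np.hypot(*(ce[1:]-cc).T)+1e3*(st[1:,4]<80)); ys,xs=np.where(l==j)
    w=w2s(cast(n,np.c_[xs,ys],2.5)); print(n,"blade px",st[j,4],cc.round(),ce[j].round(),cv2.minAreaRect(w[:,:2].astype(np.float32)))
    m=(im.max(2)<62).astype(np.uint8); k,l,st,ce=cv2.connectedComponentsWithStats(m); c2=proj(n,s2w([-260,0,45]))[0]
    j=1+np.argmin(np.hypot(*(ce[1:]-c2).T)+1e3*(st[1:,4]<30)); ys,xs=np.where(l==j); w=w2s(cast(n,np.c_[xs,ys],50)); print(" handle",c2.round(),ce[j].round(),st[j,4],cv2.minAreaRect(w[:,:2].astype(np.float32)))
```

```text
t 25.48 lower [-47.2  -1.2  91.7] upper [ 40.8   1.1 160.8] tilt 0.665 len 111.8 yaw -0.006 | lifter org [-2.579e+02 -2.000e-01  2.139e+02] F [-0.2 -0.3 -1.4]
[525.83541884 571.50676045 244.75885941] 49.90333172545708
scene blade px 163 [426. 231.] [420. 230.] ((-138.8480987548828, -1.009927749633789), (42.320579528808594, 53.557918548583984), 2.253936529159546)
 handle [457. 229.] [458. 229.] 158 ((-259.842041015625, 2.9046144485473633), (27.071640014648438, 78.81517028808594), 89.8261489868164)
top blade px 125 [225. 223.] [230. 221.] ((-136.63168334960938, 2.3741512298583984), (57.111061096191406, 40.50076675415039), 88.35225677490234)
 handle [199. 226.] [199. 225.] 94 ((-258.4023132324219, 1.4466896057128906), (77.57109832763672, 20.7539005279541), 0.20756776630878448)
```

Emit:
apply_moves --pt "0.05 0 0 0 0" --pt "0.05 0 0 0 0" --pt "0.05 0 0 0 0" --pt "0.05 0 0 0 0"

```text
time: 25.92
position: [529.0, 564.5, 241.7]
tcp_rot: [-3.141, 0.001, 1.743]
force: [0.9, -0.1, -0.5]
grip_width: 50.0
gripper_force: 0.0
```

```bash
python3 -c "
from loc import *
loc(); print(hand_in())"
```

```text
t 25.92 lower [-47.   -0.6  93.9] upper [ 40.6   1.4 158.5] tilt 0.635 len 108.8 yaw -0.008 | lifter org [-2.549e+02 -1.000e-01  2.089e+02] F [ 0.9 -0.1 -0.5]
the job is handed in; nothing more can be done
None
```

I handed the job in at 26 s, with no verdict returned: the cameras show the tile leaning centred on the stand with its long edge at the lips (tilt about 0.64–0.67 rad) and the lifter flat on the bench, released; the first lowering jammed and dragged the tile off the stand on the lifter, so I carried it back up and set it down again.

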